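# Close the bead mill with its removable crank

### The arm

A 7-joint arm with a two-finger parallel gripper is mounted at the origin on the work surface. World frame = base frame: x ahead of the robot, y to its left, z up, the work surface at z = 0. Lengths are in m, angles in rad, forces in N, time in s.
With the tool pointing down it reaches from about 0.425 to 0.95 m from the base axis. Payload 4.7 kg.
Tool frame: the origin (TCP) lies midway between the tips of the shut fingers; the grasp point (between the pads) lies arm.tcp_to_grasp behind it (arm.tcp_to_grasp is the distance from the TCP to the grasp point, in m); z points along the fingers, y is the direction in which the jaws open and shut (so a half turn about z gives the same grasp; the last joint's range is limited). The gripper opens to 87 mm and grips with 3 to 60 N. Pads are 19 mm wide; open, the fingers measure 117 mm over their backs; the gripper's body (75 mm by 190 mm) begins 51 mm behind the grasp point.
Start: joints at [1.16, 0.469, -0.049, 1.532, 0.024, 1.141, -0.082], TCP at [0.252, -0.626, 0.223] pointing down, gripper open.
Joint ranges: [-2.59, 2.59], [-0.33, 1.99], [-1.39, 1.29], [0.1, 2.45], [-1.04, 4.18], [0.21, 1.99], [-2.66, 2.66]. Speed limits (rad/s): [2.57, 2.57, 3.14, 3.14, 3.14, 3.14, 3.14].

### API

Orientations are given as a rotation vector (axis times angle).
In Python, from rig import arm gives the robot as it stands.
- The arm moves only by the tool carry_out, never from a script. Its argument "deltas" is a list of rows, each a list of 2 entries, a list of its own where there are three numbers: the shift along the tool's x, y, z in mm, then the turn, a rotation vector about the tool's x, y, z in degrees. In form: [[[tx, ty, tz], [rx, ry, rz]], ...]. A call has 1 to 8 rows; each row is the pose to reach, as a shift and turn from the pose commanded when the call began, along the tool's axes at that moment; what a row does not reach only later rows make up. A row lasts 1/8 s, in which the tool goes at most 62.5 mm and 10.7 degrees, less where a joint would pass 70% of its speed; a pose out of reach is approached as far as the arm can. A call with a gripper value outside its range is refused whole. "hand" is the opening in per cent of the stroke, from 0 (shut) to 100 (fully open), set as the call begins (left out, the last holds). The fingers move at their own pace and stop on an object; "force" is the grip in N (left out, the last holds). Time passes only in rows, so rows that repeat a pose let the fingers close. It gives the time, the measured TCP pose, the force and the opening at its end, in the units of the state.
- arm.state(): the state, without advancing time (a new reading comes with each control period).
- arm.grab_frame(name): name is "scene" or "top" or "wrist"; returns a dict with "image" (420x560x3 uint8, red, green, blue), "intrinsics" (3x3 intrinsics, pixels), "cam_to_world" (4x4, takes a point from camera to world coordinates); the wrist camera has in their place "tool_from_camera" (4x4, takes a point from camera to tool coordinates, whose origin is the TCP and whose axes are the flange's). Camera axes: x right, y down, z forward; pixel columns grow to the right and rows downward; lengths in m; the calibration is good to about 2 mm. A picture is of the moment at which its call begins: read the wrist's pose just before it. There is no depth.
- arm.hand_in(): hands the job in, once; it reports no verdict.
The state is a dict: "t": time; "joint_positions": joint angles; "qd": joint speeds; "effort": joint torques, N m; "position": TCP position; "ee_rot": TCP orientation; "ft_force": force on the tool from outside, world axes, zero at the start; "ft_torque": the same for the moment, N m; "width": finger opening in m.
Only numpy, scipy, OpenCV 4.12 (cv2) and the standard library are available. Lean on these libraries where they do the work, as an engineer would, in place of code of your own. Each camera call takes 0.05 s, during which the arm holds its last target.

### The job

Close the mill's grinding chamber: fit the loose crank onto the square shaft on top of the mill's gearbox, pushing it fully down, and wind it clockwise (seen from above) until the round end plate is fully home against the chamber and the crank comes up firm, without forcing it past that. Then lift the crank off, stand it on its foot inside the steel tray and let go. Turn the shaft only with the crank, never with bare fingers, and leave the other things where they are.

Things in the scene. Friction and masses are not known exactly. Their poses are not given: they have to be found in the camera images.
- crank_hub (a point): Centre of the loose crank's hub, 33 mm above the foot's underside; z up, x along the crank bar. Dark steel, 0.4 kg, stands upright: hub 30 x 30 mm square, 66 mm tall, flats square to x and y; foot 40 x 40 mm, 6 mm high. Bar: 16 mm wide, 10 mm thick, 40 to 50 mm above the underside, ends 92 mm from the hub axis. Grip the hub from above across its two y flats, astride the bar.
- crank_foot (a point): On the crank's hub axis at the underside of its foot, same axes as crank_hub. Here is the mouth of the socket: square, 19.6 mm wide, 28 mm deep, flats parallel to the hub's.
- handle_mid (a point): Centre of the crank's upright handle: black round sleeve, 22 mm in diameter, 44 mm tall, its centre 76 mm above the foot's underside and 80 mm from the hub axis along the bar. It spins freely on its pin, so a hand can hold it and carry it round in a circle without turning.
- shaft_top (a point): Centre of the top of the mill's upright square shaft: bare steel, 18 mm square, small lead-in edge, 24 mm out of the dark collar on the white gearbox. z up, x and y square to its flats: the crank fits in four positions a quarter turn apart, with 0.8 mm play each side. Turning takes about 0.12 N m (1.5 N at the handle) while the end plate runs free.
- collar (a point): Centre of the top face of the round collar (52 mm across) around the shaft, fixed to the mill, 108 mm above the table. z up, y level from the shaft towards the grinding chamber. The fully fitted crank's foot rests on it.
- plate_face (a point): Top edge of the mill's sliding end plate (steel disc, 84 mm across), on its face towards the chamber. A screw turned by the shaft moves it along the mill's y: 4 mm nearer the chamber per clockwise turn seen from above. It starts 3 to 5.5 mm open and cannot be pushed by hand.
- chamber_face (a point): Top edge of the grinding chamber's open face (steel cylinder lying along the mill's y, 84 mm across), fixed, same axes as collar. The gap is minus the y of plate_face in this frame; at 0 the plate is home and the screw stops dead: going on only twists the shaft.
- shaft (a joint): Elastic twist of the square shaft against its screw (rubber coupling), rad: 0 unloaded, positive when driven clockwise; 2.5 N m per rad. Comes up firm at 0.1 to 0.2 rad (3 to 6 N at the handle); beyond 0.4 rad (12 N at the handle) the coupling is damaged.
- tray_in (a point): Centre of the inner floor (4 mm above the table) of the shallow steel tray: 200 mm along its x, 170 mm along its y, walls 4 mm thick and 18 mm high, fixed to the table.

How it is judged:
By the outcome, as a careful person would: the job done as asked, in the order asked, and still so for the second after the job is handed in, with the robot touching nothing.
It also fails if it takes over 72 s, if anything falls off the work surface, if the arm or the gripper's body presses on something with over 40 N, if the wrist force passes 120 N, or if a joint passes its speed limit or range.

## Working session

There is one attempt and no reset: what is moved stays moved. The work goes in short steps, Python scripts to look and compute and a tool call to move; the robot and the scene stay as the last step left them, time stands still between calls to the robot, and variables do not carry over. Pictures are saved under pics/ and viewed, and the job is handed in when it is done.

Besides the shell and the picture viewer there is one more tool, called after "Emit:" as name(argument=value, ...) on one line, values as JSON. carry_out: Moves the arm, as the interface text tells. Its arguments: {"type":"object","properties":{"deltas":{"type":"array"},"hand":{"type":"number"},"force":{"type":"number"}},"required":["deltas"]}

```bash
ls; mkdir -p pics; python3 - <<'E'
from rig import arm
import cv2,numpy as np
print(arm.tcp_to_grasp); 
s=arm.state(); print({k:np.round(v,4) for k,v in s.items()})
for n in ["scene","top","wrist"]:
    f=arm.grab_frame(n); cv2.imwrite(f"pics/{n}0.png",f["image"][:,:,::-1])
    np.savez(f"pics/{n}0.npz",**{k:v for k,v in f.items() if k!="image"})
    print(n,{k:np.round(v,4).tolist() for k,v in f.items() if k!="image"})
E
```

```text
pics
0.0187
{'t': np.float64(0.0), 'joint_positions': array([ 1.1601,  0.4694, -0.0486,  1.5337,  0.0241,  1.141 , -0.0823]), 'qd': array([-0.0006,  0.0003,  0.0001,  0.0002,  0.0002,  0.0003, -0.0011]), 'effort': array([-3.00000e-04, -5.07974e+01, -8.12000e-02, -2.36152e+01,
       -6.15000e-02,  3.77000e-02,  1.00000e-04]), 'position': array([ 0.2513, -0.6258,  0.2215]), 'ee_rot': array([-3.0827e+00, -5.9580e-01,  7.0000e-04]), 'ft_force': array([ 0.1099, -0.4348,  0.1767]), 'ft_torque': array([ 0.0184,  0.0068, -0.037 ]), 'width': np.float64(0.0865)}
scene {'intrinsics': [[518.7546, 0.0, 275.9922], [0.0, 518.7546, 208.9198], [0.0, 0.0, 1.0]], 'cam_to_world': [[0.7328, 0.4131, -0.5407, 1.1202], [0.6802, -0.4662, 0.5657, -0.6648], [-0.0184, -0.7823, -0.6227, 0.835], [0.0, 0.0, 0.0, 1.0]]}
top {'intrinsics': [[485.8367, 0.0, 282.7986], [0.0, 485.8367, 203.1329], [0.0, 0.0, 1.0]], 'cam_to_world': [[0.0313, -0.9793, 0.1998, 0.3042], [-0.9995, -0.0306, 0.0064, -0.008], [-0.0002, -0.1999, -0.9798, 1.0893], [0.0, 0.0, 0.0, 1.0]]}
wrist {'intrinsics': [[309.9951, 0.0, 272.9516], [0.0, 309.9951, 218.3679], [0.0, 0.0, 1.0]], 'tool_from_camera': [[0.0, -0.9663, -0.2576, 0.0705], [1.0, -0.0, 0.0003, -0.0004], [-0.0003, -0.2576, 0.9663, -0.1626], [0.0, 0.0, 0.0, 1.0]]}
```

View pics/scene0.png

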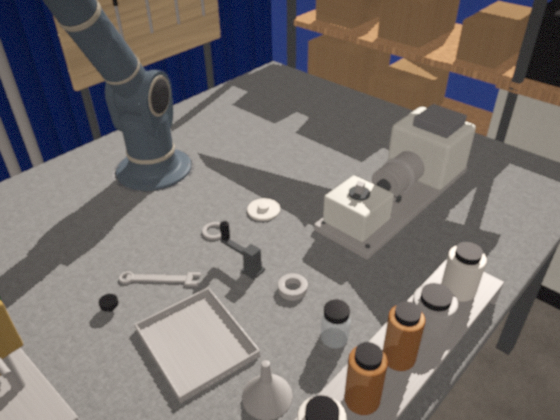

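View pics/top0.png

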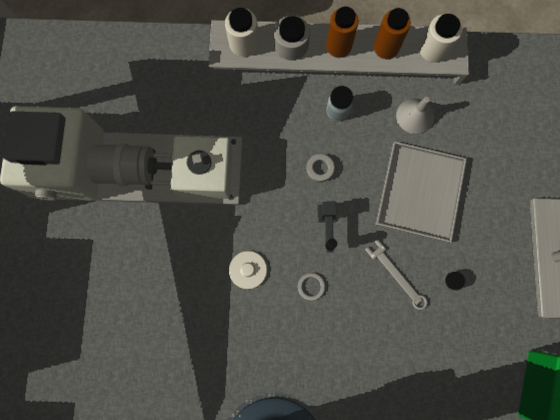

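View pics/wrist0.png

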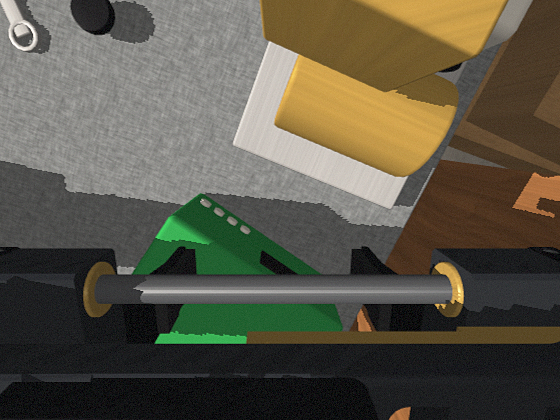

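The scene camera shows the crank (hub near 252,262, handle near 225,231), the mill with its shaft near (358,193), and the tray near (197,343). In the top camera the hub is near (329,212), the shaft near (200,160) and the tray near (423,192). I'll zoom in for precise measurement.

```bash
cat > h.py <<'E'
import numpy as np,cv2
from scipy.spatial.transform import Rotation as R
def load(n):
    d=np.load(f"pics/{n}.npz"); return d
def cam(n,tool=None):
    d=load(n); 
    T=d["cam_to_world"] if "cam_to_world" in d else tool@d["tool_from_camera"]
    return d["intrinsics"],T
def toolT(p,r):
    T=np.eye(4);T[:3,:3]=R.from_rotvec(r).as_matrix();T[:3,3]=p;return T
def unproj(KT,uv,z):
    K,T=KT; d=T[:3,:3]@np.linalg.inv(K)@np.array([uv[0],uv[1],1.]); o=T[:3,3]
    return o+d*(z-o[2])/d[2]
def proj(KT,P):
    K,T=KT; P=np.atleast_2d(P); c=(P-T[:3,3])@T[:3,:3]; q=c@K.T; return q[:,:2]/q[:,2:]
def crop(n,out,x0,y0,x1,y1,s):
    im=cv2.imread(f"pics/{n}.png")[y0:y1,x0:x1]; cv2.imwrite(f"pics/{out}.png",cv2.resize(im,None,fx=s,fy=s,interpolation=cv2.INTER_CUBIC))
E
python3 - <<'E'
from h import *
crop("top0","t_a",290,180,390,260,7)
crop("top0","t_b",140,120,250,210,7)
crop("scene0","s_a",180,200,300,290,6)
crop("scene0","s_b",310,130,430,250,5)
crop("top0","t_c",370,130,480,250,5)
E
```

```text
(no output)
```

View pics/t_a.png

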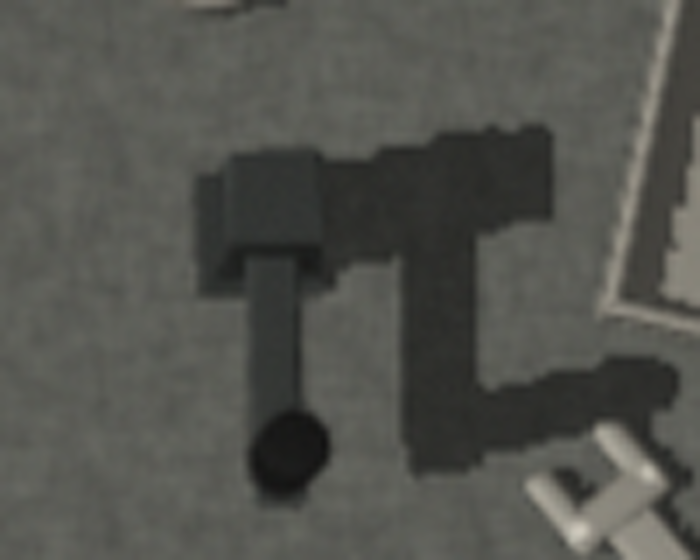

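View pics/t_b.png

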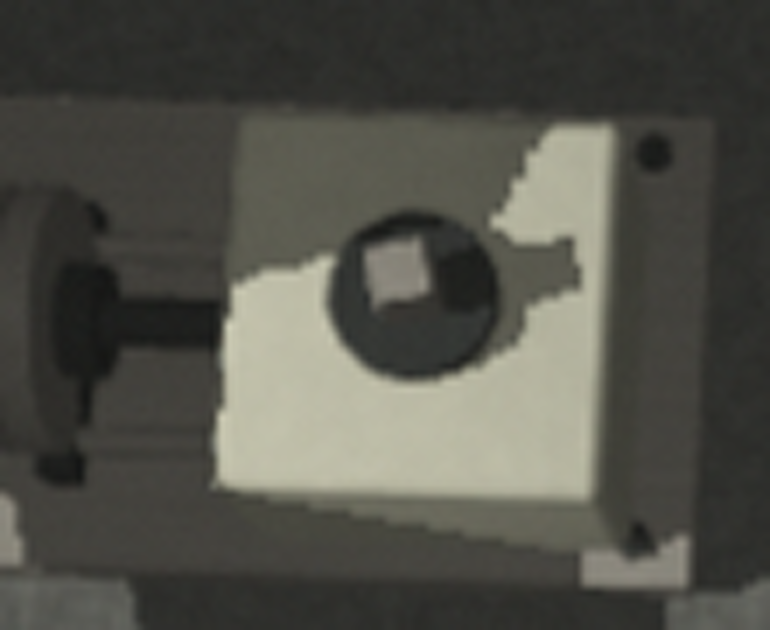

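View pics/s_a.png

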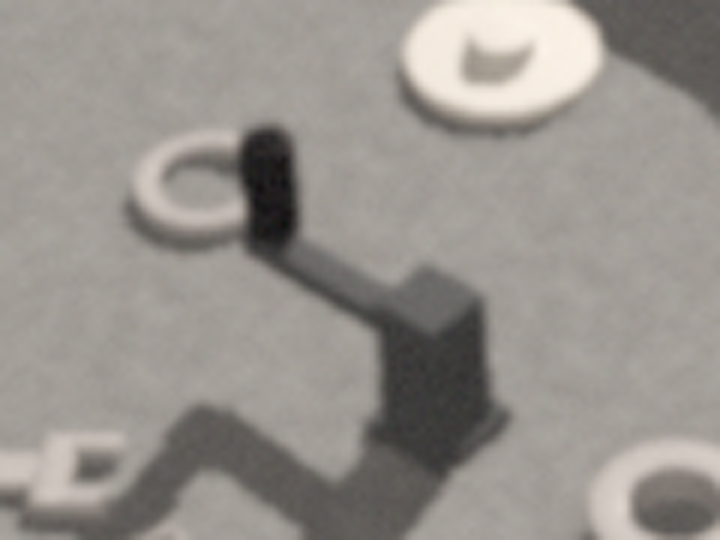

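View pics/s_b.png

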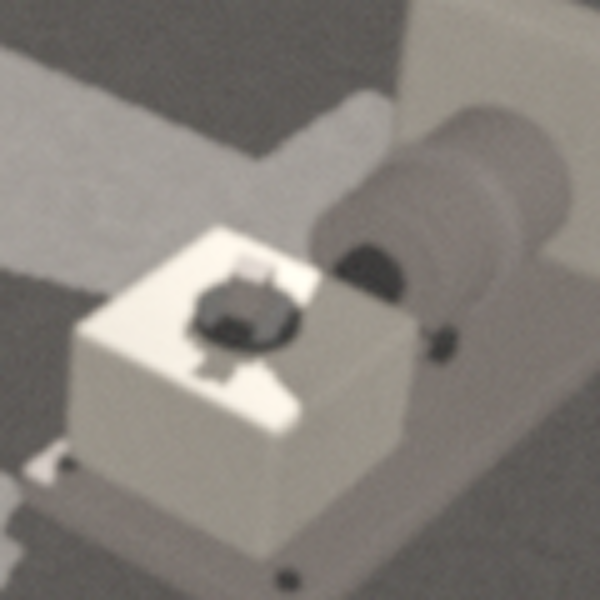

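View pics/t_c.png

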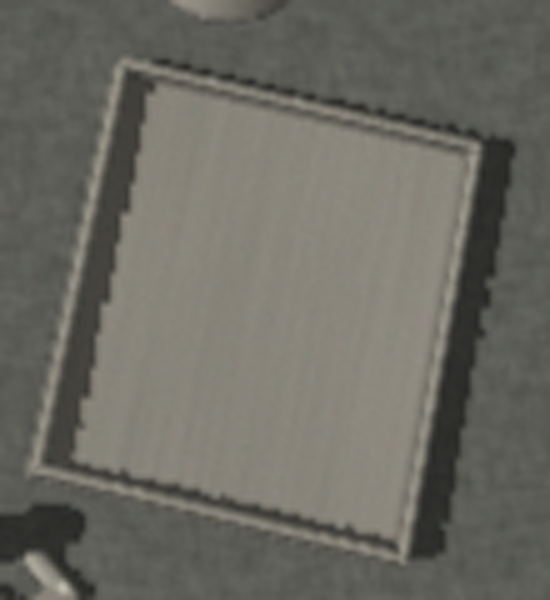

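```bash
python3 - <<'E'
from h import *
T=cam("top0");S=cam("scene0")
def o(p,s,x0,y0): return (np.array(p,float)+.5)/s-.5+[x0,y0]
def show(n,KT,pts,s,x0,y0,z):
    P=np.array([unproj(KT,o(p,s,x0,y0),z) for p in pts]); print(n,np.round(P[:,:2]*1000,1).tolist(),'mean',np.round(P.mean(0)*1000,1))
    if len(P)==4:
        for i in range(4):
            d=P[(i+1)%4]-P[i]; print('  edge',round(np.linalg.norm(d)*1000,1),round(np.degrees(np.arctan2(d[1],d[0])),1))
show('hub',T,[(232,152),(322,152),(318,248),(226,248)],7,290,180,.066)
show('hubS',S,[(428,262),(487,300),(433,336),(376,303)],6,180,200,.066)
show('handle',T,[(290,449)],7,290,180,.098)
show('handleS',S,[(268,140)],6,180,200,.098)
show('shaft',T,[(362,246),(420,236),(432,295),(375,308)],7,140,120,.132)
show('collar',T,[(413,295)],7,140,120,.108)
show('collarS',S,[(247,314)],5,310,130,.108)
show('shaftS',S,[(252,270)],5,310,130,.132)
show('tray',T,[(122,62),(480,148),(405,558),(35,470)],5,370,130,.018)
show('boxtop',T,[(240,115),(613,122),(595,497),(218,487)],7,140,120,.10)
# bar line: centerline
show('barL',T,[(248,262),(250,400)],7,290,180,.050)
show('barR',T,[(300,262),(302,400)],7,290,180,.050)
E
```

```text
hub [[519.7, -87.0], [520.5, -114.6], [490.5, -113.7], [489.7, -85.6]] mean [ 505.1 -100.2   66. ]
  edge 27.7 -88.2
  edge 30.0 178.2
  edge 28.1 91.8
  edge 30.1 -2.6
hubS [[493.6, -91.6], [524.0, -91.8], [522.7, -118.2], [495.1, -119.7]] mean [ 508.9 -105.3   66. ]
  edge 30.4 -0.4
  edge 26.4 -92.8
  edge 27.6 -176.8
  edge 28.1 93.1
handle [[424.7, -102.8]] mean [ 424.7 -102.8   98. ]
handleS [[428.3, -107.6]] mean [ 428.3 -107.6   98. ]
shaft [[595.0, 189.3], [598.6, 172.5], [580.7, 167.8], [576.3, 184.2]] mean [587.7 178.4 132. ]
  edge 17.2 -78.0
  edge 18.5 -165.3
  edge 17.0 105.2
  edge 19.4 15.2
collar [[587.5, 177.9]] mean [587.5 177.9 108. ]
collarS [[591.8, 169.6]] mean [591.8 169.6 108. ]
shaftS [[591.0, 171.3]] mean [591.  171.3 132. ]
tray [[674.8, -253.2], [638.6, -416.6], [448.3, -375.1], [482.7, -211.6]] mean [ 561.1 -314.1   18. ]
  edge 167.4 -102.5
  edge 194.7 167.7
  edge 167.1 78.1
  edge 196.6 -12.2
boxtop [[645.2, 236.0], [646.5, 121.9], [529.0, 121.0], [528.5, 233.7]] mean [587.3 178.1 100. ]
  edge 114.0 -89.3
  edge 117.5 -179.5
  edge 112.7 90.2
  edge 116.7 1.1
barL [[488.4, -93.7], [445.3, -94.9]] mean [466.8 -94.3  50. ]
barR [[488.9, -109.8], [445.8, -110.9]] mean [ 467.3 -110.3   50. ]
```

```bash
cat >> h.py <<'E'
def cur():
    from rig import arm
    s=arm.state(); return s,toolT(s["position"],s["ee_rot"])
def yawx(T): return np.degrees(np.arctan2(T[1,0],T[0,0]))
def delta(T,p,yaw):
    """shift mm in tool axes and turn (deg rotvec, tool axes) to reach p with tool straight down, tool x at world yaw deg"""
    c,s=np.cos(np.radians(yaw)),np.sin(np.radians(yaw))
    G=np.array([[c,s,0],[s,-c,0],[0,0,-1.]])
    d=T[:3,:3].T@(np.array(p)-T[:3,3])*1000
    r=np.degrees(R.from_matrix(T[:3,:3].T@G).as_rotvec())
    return np.round(d,1),np.round(r,2)
E
python3 - <<'E'
from h import *
s,T=cur(); print(np.round(T,4),yawx(T))
print(delta(T,(.506,-.102,.23),0),delta(T,(.506,-.102,.23),180))
E
```

```text
[[ 9.280e-01  3.726e-01 -6.000e-04  2.513e-01]
 [ 3.726e-01 -9.280e-01  1.300e-03 -6.260e-01]
 [-1.000e-04 -1.500e-03 -1.000e+00  2.217e-01]
 [ 0.000e+00  0.000e+00  0.000e+00  1.000e+00]] 21.87612835158516
(array([ 431.6, -391.4,   -7.7]), array([-8.000e-02,  2.000e-02,  2.188e+01])) (array([ 431.6, -391.4,   -7.7]), array([-3.0000e-02, -1.2000e-01, -1.5812e+02]))
```

Emit:
carry_out(deltas=[[[25,-23,-20],[0,0,1]],[[80,-72,-30],[0,0,4]],[[140,-127,-30],[0,0,7]],[[200,-181,-30],[0,0,10]],[[260,-236,-30],[0,0,13]],[[320,-290,-30],[0,0,16]],[[380,-345,-30],[0,0,19]],[[425,-385,-30],[0,0,21.9]]], hand=100)

```text
t: 1.15
position: [0.4579, -0.201, 0.2526]
ee_rot: [3.141, -0.004, 0.0]
ft_force: [1.1, -0.9, 1.3]
width: 0.087
```

Emit:
carry_out(deltas=[[[4,3,5],[0,0,0]],[[8,5,10],[0,0,0]],[[8,5,10],[0,0,0]]])

```text
t: 1.52
position: [0.4646, -0.2096, 0.2417]
ee_rot: [-3.141, 0.005, 0.003]
ft_force: [-0.4, 0.1, 0.6]
width: 0.087
```

```bash
cat >> h.py <<'E'
def snap(n,cams=("wrist",)):
    from rig import arm
    for c in cams:
        s=arm.state(); f=arm.grab_frame(c); cv2.imwrite(f"pics/{c}{n}.png",f["image"][:,:,::-1])
        np.savez(f"pics/{c}{n}.npz",p=s["position"],r=s["ee_rot"],**{k:v for k,v in f.items() if k!="image"})
def wcam(n):
    d=load(n); return cam(n,toolT(d["p"],d["r"]))
E
python3 - <<'E'
from h import *
snap(1)
s,T=cur(); print(s["t"],np.round(s["joint_positions"],2),np.round(T,4))
E
```

```text
1.575 [ 0.55  0.19 -0.24  1.88  0.05  1.07 -1.29] [[ 1.000e+00 -3.600e-03 -1.200e-03  4.646e-01]
 [-3.600e-03 -1.000e+00  1.000e-04 -2.095e-01]
 [-1.200e-03 -1.000e-04 -1.000e+00  2.420e-01]
 [ 0.000e+00  0.000e+00  0.000e+00  1.000e+00]]
```

View pics/wrist1.png

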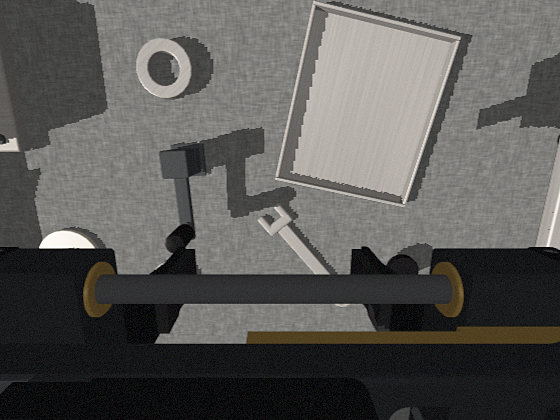

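The wrist view shows the crank hub top near (178,163), the handle near (180,236) and the tray on the right. The arm stopped short of its goal because of the speed cap. Next I zoom in and measure.

```bash
python3 - <<'E'
from h import *
crop("wrist1","w1a",140,130,220,260,5)
crop("wrist1","w1b",260,0,480,215,3)
E
```

```text
(no output)
```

View pics/w1a.png

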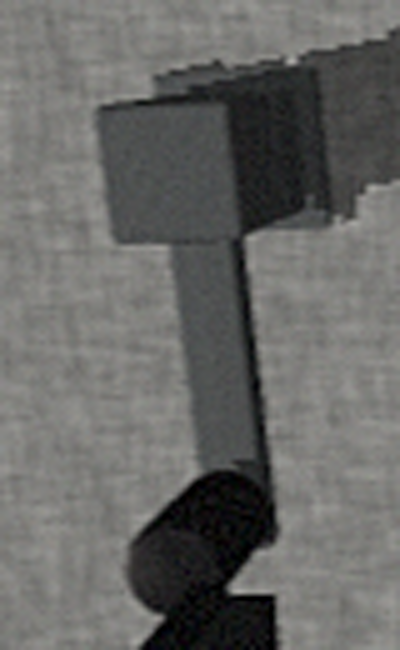

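View pics/w1b.png

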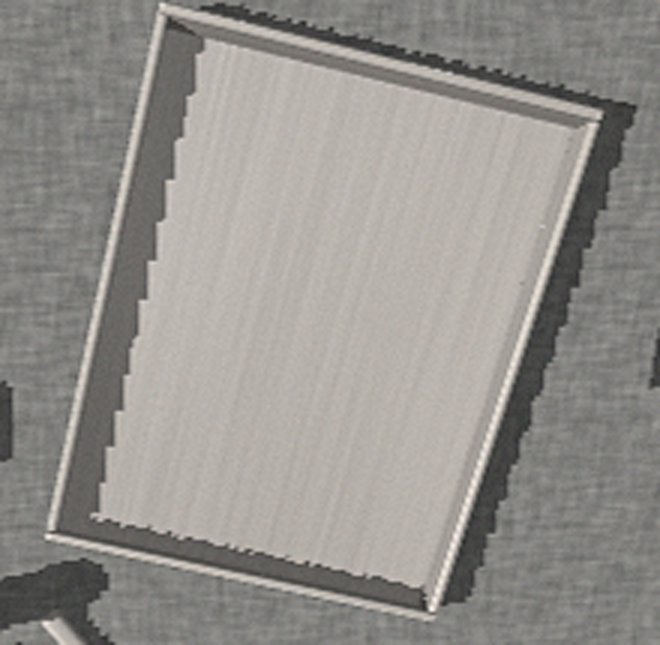

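```bash
cat >> h.py <<'E'
def o(p,s,x0,y0): return (np.array(p,float)+.5)/s-.5+[x0,y0]
def show(n,KT,pts,s,x0,y0,z):
    P=np.array([unproj(KT,o(p,s,x0,y0),z) for p in pts]); print(n,np.round(P[:,:2]*1000,1).tolist(),'mean',np.round(P.mean(0)*1000,1))
    for i in range(len(P) if len(P)>1 else 0):
            d=P[(i+1)%len(P)]-P[i]; print('  edge',round(np.linalg.norm(d)*1000,1),round(np.degrees(np.arctan2(d[1],d[0])),1))
    return P
E
python3 - <<'E'
from h import *
W=wcam("wrist1")
show("hub",W,[(98,106),(230,100),(241,240),(117,242)],5,140,130,.066)
show("barL",W,[(172,250),(199,465)],5,140,130,.050)
show("barR",W,[(236,244),(263,462)],5,140,130,.050)
show("handletop",W,[(173,572)],5,140,130,.098)
show("tray",W,[(164,8),(600,114),(432,612),(50,536)],3,260,0,.018)
s,T=cur();print(delta(T,(.507,-.1025,.2),1.8))
E
```

```text
hub [[519.5, -88.0], [520.6, -116.3], [490.8, -116.4], [490.4, -89.3]] mean [ 505.3 -102.5   66. ]
  edge 28.3 -87.7
  edge 29.9 -179.8
  edge 27.1 90.7
  edge 29.1 2.5
barL [[486.5, -96.0], [435.3, -98.0]] mean [460.9 -97.   50. ]
  edge 51.2 -177.8
  edge 51.2 2.2
barR [[487.8, -110.8], [436.0, -113.3]] mean [ 461.9 -112.    50. ]
  edge 51.9 -177.2
  edge 51.9 2.8
handletop [[425.6, -105.8]] mean [ 425.6 -105.8   98. ]
tray [[674.5, -254.9], [639.5, -418.1], [450.3, -375.7], [483.2, -213.5]] mean [ 561.9 -315.5   18. ]
  edge 166.9 -102.1
  edge 193.9 167.4
  edge 165.5 78.5
  edge 195.7 -12.2
(array([  42.1, -107.2,   42. ]), array([-0.01,  0.07, -2.01]))
```

Emit:
carry_out(deltas=[[[14,-36,10],[0,0,-1]],[[28,-72,20],[0,0,-2]],[[40.5,-107.5,40],[0,0,-2.2]],[[40.5,-107.5,80],[0,0,-2.2]],[[40.5,-107.5,120],[0,0,-2.2]],[[40.5,-107.5,145],[0,0,-2.2]],[[40.5,-107.5,155],[0,0,-2.2]],[[40.5,-107.5,155],[0,0,-2.2]]])

```text
t: 2.58
position: [0.5059, -0.1011, 0.0875]
ee_rot: [3.141, 0.058, -0.001]
ft_force: [0.4, -0.1, -0.2]
width: 0.0869
```

```bash
python3 - <<'E'
from h import *
snap(2,("wrist","scene"))
s,T=cur(); print(s["t"],np.round(s["joint_positions"],2),np.round(T,4),yawx(T))
print(delta(T,(.5055,-.1023,.031),2.2))
E
```

```text
2.675 [ 0.35  0.4  -0.29  2.02  0.17  0.74 -1.58] [[ 9.993e-01  3.720e-02  2.100e-03  5.069e-01]
 [ 3.720e-02 -9.993e-01 -5.000e-04 -1.009e-01]
 [ 2.100e-03  5.000e-04 -1.000e+00  8.860e-02]
 [ 0.000e+00  0.000e+00  0.000e+00  1.000e+00]] 2.134288222278074
(array([-1.5,  1.3, 57.6]), array([ 0.03, -0.12, -0.07]))
```

View pics/wrist2.png

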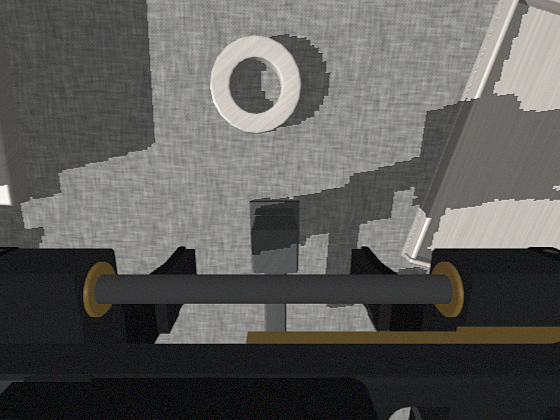

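View pics/scene2.png

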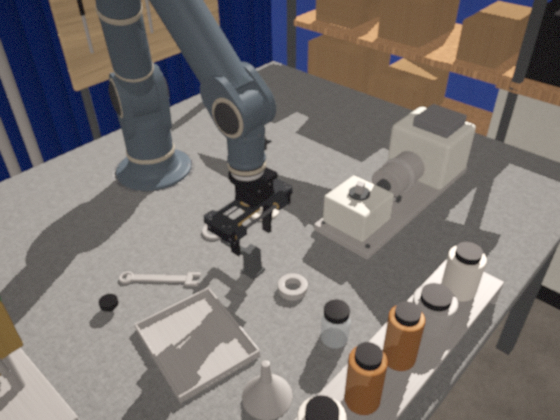

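The wrist view shows the hub (columns 250–299) centred between the open fingers, with the bar below it. I'll descend and grip.

Emit:
carry_out(deltas=[[[-1.5,1.3,20],[0,0,0]],[[-1.5,1.3,40],[0,0,0]],[[-1.5,1.3,54],[0,0,0]],[[-1.5,1.3,57],[0,0,0]],[[-1.5,1.3,57],[0,0,0]]])

```text
t: 3.3
position: [0.505, -0.1018, 0.0309]
ee_rot: [3.141, 0.06, 0.001]
ft_force: [-1.1, -0.2, 0.3]
width: 0.0868
```

Emit:
carry_out(deltas=[[[0,0,0],[0,0,0]],[[0,0,0],[0,0,0]],[[0,0,0],[0,0,0]],[[0,0,0],[0,0,0]],[[0,0,0],[0,0,0]],[[0,0,0],[0,0,0]]], hand=20, force=40)

```text
t: 4.05
position: [0.5046, -0.1018, 0.0305]
ee_rot: [3.141, 0.06, 0.0]
ft_force: [1.1, -0.0, -0.4]
width: 0.0354
```

```bash
python3 - <<'E'
from h import *
snap(3)
s,T=cur(); print(s["t"],s["width"],s["ft_force"],np.round(T,4),yawx(T))
crop("wrist3","w3",200,150,350,300,4)
E
```

```text
4.1 0.030890040700370804 [ 0.28118093  0.14498226 -0.17309403] [[ 0.9993  0.038  -0.      0.5045]
 [ 0.038  -0.9993 -0.     -0.1018]
 [-0.      0.     -1.      0.0305]
 [ 0.      0.      0.      1.    ]] 2.175274546955244
```

View pics/wrist3.png

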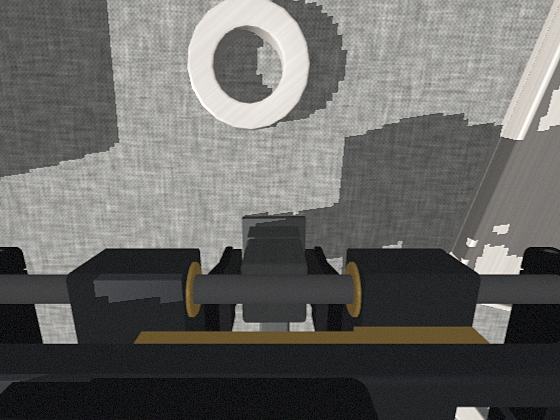

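Emit:
carry_out(deltas=[[[0,0,0],[0,0,0]],[[0,0,-20],[0,0,0]],[[0,0,-70],[0,0,0]],[[0,0,-120],[0,0,0]],[[2,-10,-160],[0,0,0]],[[6,-40,-185],[0,0,-2]],[[11,-80,-190],[0,0,-4]],[[16,-120,-190],[0,0,-6]]])

```text
t: 5.1
position: [0.5154, 0.0196, 0.2203]
ee_rot: [3.133, 0.225, -0.001]
ft_force: [0.2, -0.0, -4.7]
width: 0.0299
```

```bash
python3 - <<'E'
from h import *
s,T=cur(); print(s["t"],s["width"],s["ft_force"],np.round(T,4),yawx(T)); print(delta(T,(.528,.177,.22),14.))
E
```

```text
5.1 0.02990337184419797 [ 0.22275229 -0.00585083 -4.68013127] [[ 9.898e-01  1.427e-01 -4.000e-04  5.154e-01]
 [ 1.427e-01 -9.898e-01 -3.000e-04  1.960e-02]
 [-4.000e-04  3.000e-04 -1.000e+00  2.203e-01]
 [ 0.000e+00  0.000e+00  0.000e+00  1.000e+00]] 8.204740338920368
(array([  34.9, -154. ,    0.3]), array([ 0.01,  0.02, -5.8 ]))
```

Emit:
carry_out(deltas=[[[10,-40,0],[0,0,-2]],[[20,-85,0],[0,0,-4]],[[30,-130,0],[0,0,-5.5]],[[35,-154,0],[0,0,-5.8]],[[35,-154,0],[0,0,-5.8]],[[35,-154,0],[0,0,-5.8]]])

```text
t: 5.85
position: [0.5282, 0.1748, 0.2195]
ee_rot: [3.117, 0.381, -0.003]
ft_force: [0.0, -0.4, -4.0]
width: 0.0296
```

```bash
python3 - <<'E'
from h import *
snap(4,("wrist","scene","top"))
s,T=cur(); print(s["t"],s["width"],s["ft_force"],np.round(T,4),yawx(T),s["joint_positions"].round(2))
E
```

```text
6.0 0.03003608787650865 [-0.3613735  -0.90302    -4.75245861] [[ 9.709e-01  2.394e-01 -6.000e-04  5.287e-01]
 [ 2.394e-01 -9.709e-01 -1.000e-03  1.746e-01]
 [-8.000e-04  9.000e-04 -1.000e+00  2.201e-01]
 [ 0.000e+00  0.000e+00  0.000e+00  1.000e+00]] 13.848285642600619 [-0.    0.32 -0.49  1.8   0.17  1.07 -1.88]
```

View pics/wrist4.png

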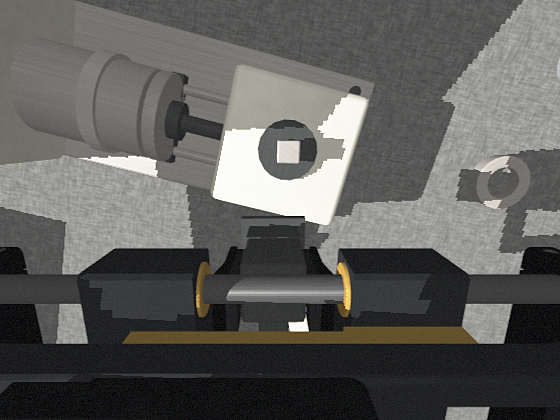

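View pics/scene4.png

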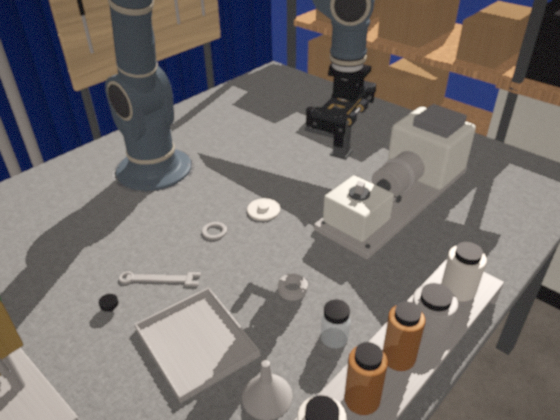

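View pics/top4.png

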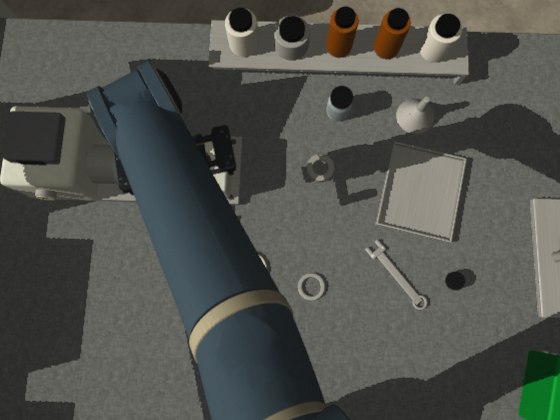

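The wrist view shows the shaft top near (288,152), almost square to the image, with the crank held at the bottom centre. The end plate and chamber are at upper left. Zooming in.

```bash
python3 - <<'E'
from h import *
crop("wrist4","w4a",250,110,330,190,8)
crop("wrist4","w4b",220,205,340,345,5)
crop("wrist4","w4c",60,30,240,190,4)
E
```

```text
(no output)
```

View pics/w4a.png

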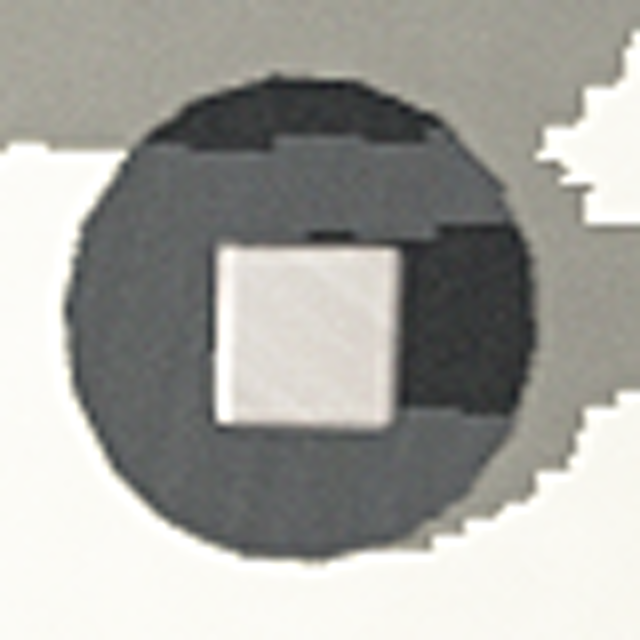

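View pics/w4b.png

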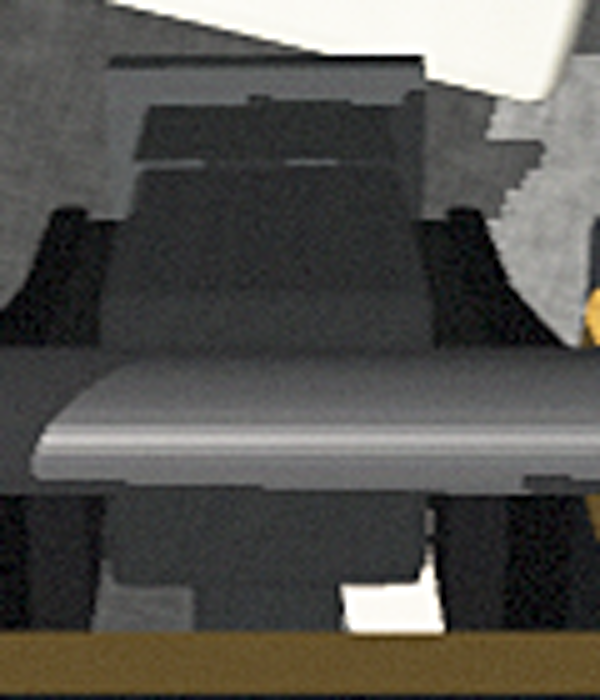

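View pics/w4c.png

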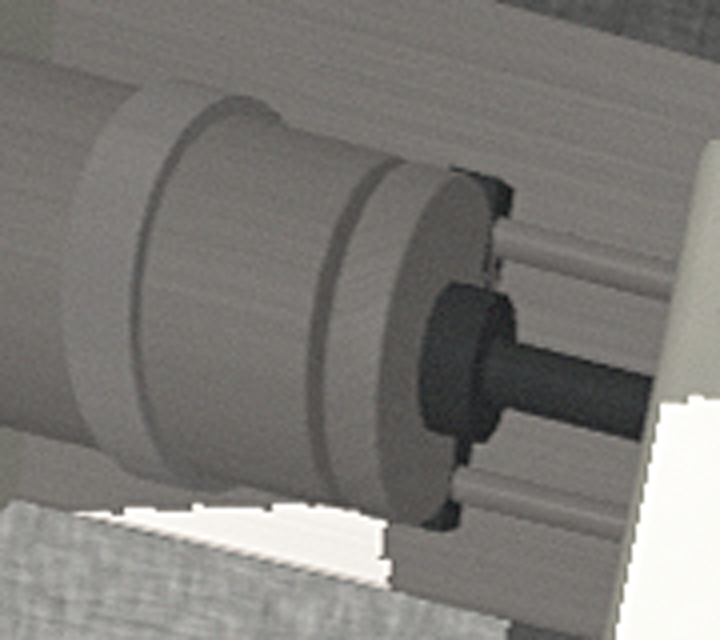

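```bash
python3 - <<'E'
from h import *
W=wcam("wrist4"); s,T=cur()
Ti=np.linalg.inv(T)
def tl(P): return np.round((np.c_[P,np.ones(len(P))]@Ti.T)[:,:3]*1000,1)
P=show("collar",W,[(302,318)],8,250,110,.108); print(tl(P))
P=show("collar LRTB",W,[(67,318),(537,318),(302,75),(302,562)],8,250,110,.108);print(tl(P))
for z in (.1315,):
  P=show("shaft",W,[(218,243),(402,243),(400,428),(213,426)],8,250,110,z);print(tl(P))
P=show("chamf top",W,[(238,250),(392,250),(392,422),(236,420)],8,250,110,.132);print(tl(P))
z0=.2201-.0305
for n,pts,z in [("foot far under",[(108,60),(425,60)],z0),("foot far top",[(108,68),(425,68)],z0+.006),("hub top front",[(115,582),(424,582)],z0+.066),("hub top far",[(98,292),(430,292)],z0+.066)]:
  P=show(n,W,pts,5,220,205,z); print(tl(P))
print("handle",tl(show("bar",W,[(193,600),(341,600)],5,220,205,z0+.05)))
E
```

```text
collar [[588.2, 177.2]] mean [588.2 177.2 108. ]
[[ 58.5  11.6 112.1]]
collar LRTB [[582.1, 201.8], [594.3, 152.5], [612.4, 183.5], [562.7, 170.5]] mean [587.9 177.1 108. ]
  edge 50.7 -76.1
  edge 35.8 59.7
  edge 51.4 -165.4
  edge 36.8 58.1
[[ 58.5 -13.7 112.1]
 [ 58.5  37.  112.1]
 [ 83.5  11.3 112.1]
 [ 32.1  12.  112.1]]
shaft [[593.9, 188.3], [598.3, 170.8], [580.9, 166.3], [576.6, 184.4]] mean [587.4 177.4 131.5]
  edge 18.0 -76.1
  edge 17.9 -165.4
  edge 18.7 103.3
  edge 17.7 12.5
[[66.7  2.2 88.6]
 [66.7 20.2 88.6]
 [48.8 20.5 88.6]
 [48.9  1.8 88.6]]
chamf top [[593.7, 186.2], [597.4, 171.6], [581.3, 167.3], [577.8, 182.4]] mean [587.6 176.9 132. ]
  edge 15.1 -76.1
  edge 16.6 -164.8
  edge 15.5 103.2
  edge 16.4 13.5
[[66.   4.2 88.1]
 [66.  19.2 88.1]
 [49.4 19.6 88.1]
 [49.6  4.1 88.1]]
foot far under [[542.8, 199.8], [552.6, 160.3]] mean [547.7 180.  189.6]
  edge 40.7 -76.1
  edge 40.7 103.9
[[ 19.8 -21.1  30.5]
 [ 19.8  19.5  30.5]]
foot far top [[543.5, 199.3], [553.0, 161.0]] mean [548.2 180.2 195.6]
  edge 39.5 -76.1
  edge 39.5 103.9
[[ 20.3 -20.5  24.5]
 [ 20.3  18.9  24.5]]
hub top front [[512.6, 185.9], [519.5, 158.1]] mean [516.  172.  255.6]
  edge 28.6 -76.1
  edge 28.6 103.9
[[-13.  -14.8 -35.5]
 [-12.9  13.8 -35.4]]
hub top far [[540.5, 193.6], [547.5, 165.3]] mean [544.  179.5 255.6]
  edge 29.2 -76.1
  edge 29.2 103.9
[[ 16.  -15.6 -35.5]
 [ 16.   13.5 -35.5]]
bar [[501.8, 176.7], [505.5, 161.6]] mean [503.7 169.2 239.6]
  edge 15.5 -76.1
  edge 15.5 103.9
handle [[-25.6  -8.5 -19.4]
 [-25.6   7.  -19.4]]
```

Emit:
carry_out(deltas=[[[8,4,15],[0,0,0]],[[17,8,35],[0,0,0]],[[24,12,48],[0,0,0]],[[24,12.2,52],[0,0,0]],[[24,12.2,52],[0,0,0]],[[24,12.2,52],[0,0,0]]])

```text
t: 6.75
position: [0.5551, 0.1706, 0.1691]
ee_rot: [-3.118, -0.383, -0.002]
ft_force: [-0.3, 0.2, -4.2]
width: 0.0298
```

```bash
python3 - <<'E'
from h import *
snap(5)
s,T=cur(); print(s["t"],s["width"],s["ft_force"],np.round(T,4),yawx(T),s["joint_positions"].round(2))
crop("wrist5","w5a",200,130,350,260,5)
E
```

```text
6.8 0.029858827720292636 [-0.05036725 -0.63315854 -4.53470135] [[ 9.703e-01  2.420e-01  1.300e-03  5.551e-01]
 [ 2.420e-01 -9.703e-01  4.000e-04  1.705e-01]
 [ 1.300e-03 -0.000e+00 -1.000e+00  1.692e-01]
 [ 0.000e+00  0.000e+00  0.000e+00  1.000e+00]] 14.002624428005731 [-0.01  0.41 -0.47  1.8   0.22  0.98 -1.89]
```

View pics/w5a.png

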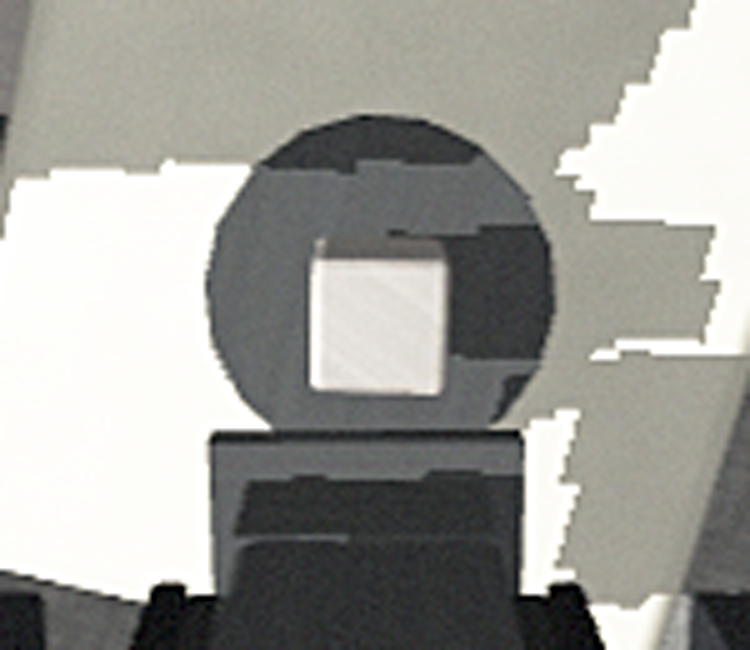

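```bash
python3 - <<'E'
from h import *
W=wcam("wrist5"); d=load("wrist5");T=toolT(d["p"],d["r"]); Ti=np.linalg.inv(T)
def tl(P): return np.round((np.c_[P,np.ones(len(P))]@Ti.T)[:,:3]*1000,1)
z0=T[2,3]-.0305; print(z0)
for n,pts,z in [("foot under far",[(211,433),(524,433)],z0),("foot top far",[(211,438),(524,438)],z0+.006),
 ("shaft",[(311,257),(449,257),(446,394),(308,391)],.1315),("shafttop",[(316,260),(446,260),(440,389),(313,388)],.132),("collar",[(206,290),(555,285),(380,114)],.108)]:
  P=np.array([unproj(W,o(p,5,200,130),z) for p in pts]); print(n,tl(P).tolist(),tl(P).mean(0))
E
```

```text
0.13859616243871364
foot under far [[20.4, -20.5, 30.5], [20.4, 19.8, 30.5]] [20.4  -0.35 30.5 ]
foot top far [[21.3, -19.9, 24.5], [21.3, 19.2, 24.5]] [21.3  -0.35 24.5 ]
shaft [[42.1, -7.6, 37.6], [42.1, 10.2, 37.6], [23.9, 10.1, 37.6], [24.3, -8.2, 37.6]] [33.1    1.125 37.6  ]
shafttop [[41.8, -7.0, 37.1], [41.8, 9.8, 37.1], [24.7, 9.3, 37.1], [24.8, -7.5, 37.1]] [33.275  1.15  37.1  ]
collar [[34.0, -23.8, 61.1], [34.7, 27.0, 61.1], [59.1, 1.5, 61.2]] [42.6         1.56666667 61.13333333]
```

Emit:
carry_out(deltas=[[[12,0.8,0],[0,0,0]],[[24,1.5,0],[0,0,0]],[[32.5,1.5,0],[0,0,0]],[[32.5,1.5,0],[0,0,0]],[[32.5,1.5,4],[0,0,0]],[[32.5,1.5,7],[0,0,0]],[[32.5,1.5,10],[0,0,0]],[[32.5,1.5,10],[0,0,0]]])

```text
t: 7.8
position: [0.5865, 0.1763, 0.1582]
ee_rot: [3.118, 0.382, -0.001]
ft_force: [0.3, 0.7, -4.5]
width: 0.0294
```

```bash
python3 - <<'E'
from h import *
snap(6,("wrist","scene"))
s,T=cur(); print(s["t"],s["width"],s["ft_force"],s["ft_torque"],np.round(T,4),yawx(T))
crop("wrist6","w6a",180,130,380,300,4)
crop("scene6","s6",310,130,430,250,5)
E
```

```text
7.9 0.029861897654298437 [ 0.21500141  0.05174017 -3.94141251] [ 0.02823401 -0.02979197 -0.01485245] [[ 9.704e-01  2.416e-01  1.000e-04  5.868e-01]
 [ 2.416e-01 -9.704e-01  0.000e+00  1.765e-01]
 [ 1.000e-04  0.000e+00 -1.000e+00  1.586e-01]
 [ 0.000e+00  0.000e+00  0.000e+00  1.000e+00]] 13.978772189633187
```

View pics/w6a.png

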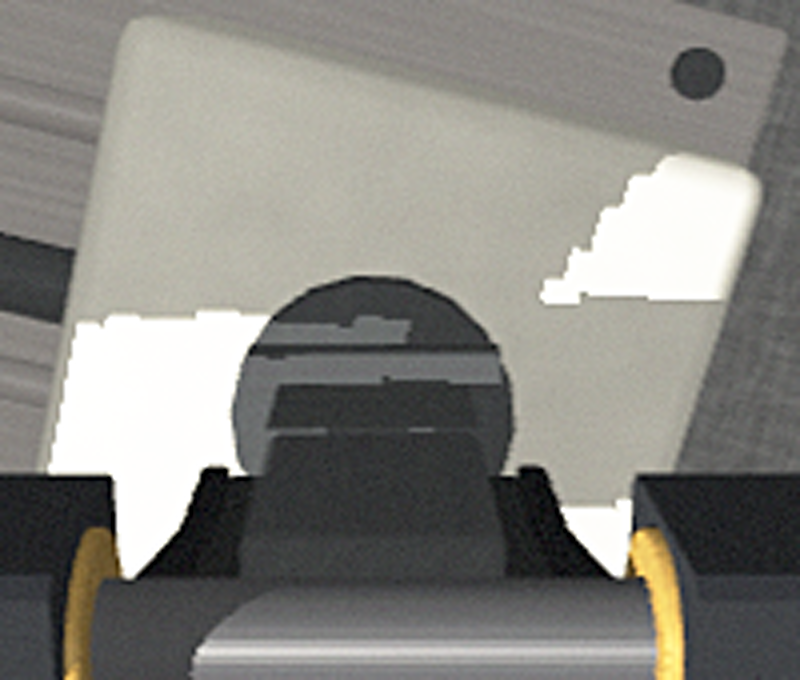

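View pics/s6.png

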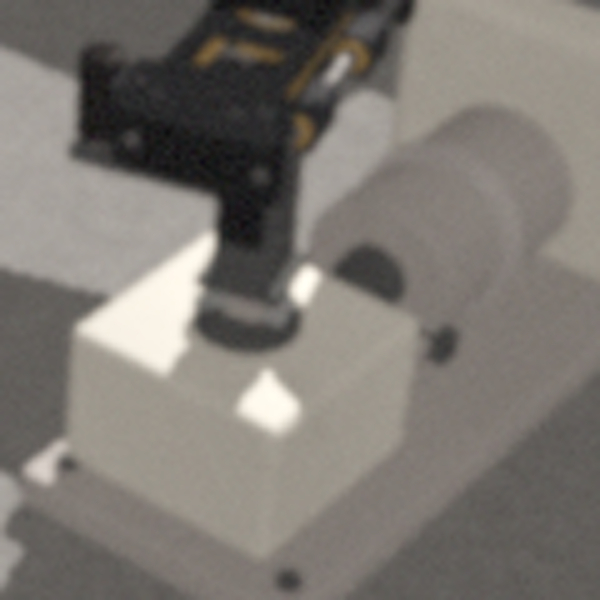

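No contact force with the foot about 4 mm below the shaft top, so the socket has engaged. I'll push down to the collar.

Emit:
carry_out(deltas=[[[0,0,5],[0,0,0]],[[0,0,10],[0,0,0]],[[0,0,15],[0,0,0]],[[0,0,18],[0,0,0]],[[0,0,20],[0,0,0]],[[0,0,20],[0,0,0]]])

```text
t: 8.65
position: [0.587, 0.1766, 0.1386]
ee_rot: [-3.118, -0.382, -0.001]
ft_force: [0.0, -0.2, -4.8]
width: 0.0295
```

Emit:
carry_out(deltas=[[[0,0,1],[0,0,0]],[[0,0,1],[0,0,0]]])

```text
t: 8.9
position: [0.5871, 0.1766, 0.1385]
ee_rot: [3.118, 0.382, 0.001]
ft_force: [-2.8, -0.8, 5.0]
width: 0.0296
```

```bash
python3 - <<'E'
from h import *
s,T=cur(); print(s["t"],s["width"],s["ft_force"],s["ft_torque"],np.round(T,4),yawx(T))
E
```

```text
8.9 0.029637786646719136 [-2.79833667 -0.81335557  4.98484231] [-0.18668926  0.58091939  0.01013929] [[ 9.704e-01  2.415e-01  9.000e-04  5.871e-01]
 [ 2.415e-01 -9.704e-01 -1.000e-04  1.766e-01]
 [ 9.000e-04  3.000e-04 -1.000e+00  1.385e-01]
 [ 0.000e+00  0.000e+00  0.000e+00  1.000e+00]] 13.974000517071667
```

Emit:
carry_out(deltas=[[[0,0,-1],[0,0,0]],[[0,0,-1],[0,0,0]],[[0,0,-1],[0,0,0]],[[0,0,-1],[0,0,0]],[[0,0,-1],[0,0,0]]], hand=75)

```text
t: 9.52
position: [0.5869, 0.1765, 0.1384]
ee_rot: [3.118, 0.382, -0.0]
ft_force: [0.7, -0.1, -0.2]
width: 0.0638
```

```bash
python3 - <<'E'
from h import *
A=cam("top0");B=cam("scene0")
def tri(a,b):
    P=[K@np.linalg.inv(T)[:3] for K,T in (A,B)]
    X=cv2.triangulatePoints(P[0],P[1],np.array(a,float).reshape(2,1),np.array(b,float).reshape(2,1)); return X[:3,0]/X[3]
print("pad corner",tri((56,161),(413,125)),tri((63,118),(441,109)))
s,T=cur(); print(s["t"],s["width"],s["ft_force"],np.round(T,4))
E
```

```text
pad corner [0.56206588 0.44890775 0.15846853] [0.63372813 0.41669471 0.2366021 ]
9.525 0.06377780034683447 [ 0.6712418  -0.13107617 -0.21305346] [[ 0.9704  0.2415 -0.      0.5869]
 [ 0.2415 -0.9704 -0.      0.1765]
 [-0.      0.     -1.      0.1384]
 [ 0.      0.      0.      1.    ]]
```

Emit:
carry_out(deltas=[[[0,0,-30],[0,0,0]],[[0,0,-70],[0,0,0]],[[0,0,-95],[0,0,-10]],[[-20,0,-95],[0,0,-20]],[[-40,0,-95],[0,0,-30]],[[-60,0,-95],[0,0,-40]],[[-80,0,-95],[0,0,-50]],[[-80,0,-95],[0,0,-60]]])

```text
t: 10.52
position: [0.5079, 0.1569, 0.2337]
ee_rot: [2.503, 1.897, -0.001]
ft_force: [-0.2, 0.1, 0.0]
width: 0.0653
```

Emit:
carry_out(deltas=[[[0,0,0],[0,0,-10]],[[0,0,0],[0,0,-20]],[[0,0,0],[0,0,-30]],[[0,0,0],[0,0,-30]],[[0,0,0],[0,0,-30]]])

```text
t: 11.15
position: [0.5093, 0.1571, 0.2335]
ee_rot: [1.938, 2.473, 0.0]
ft_force: [-0.7, 0.8, 0.3]
width: 0.0655
```

```bash
python3 - <<'E'
from h import *
snap(7,("wrist","scene"))
s,T=cur(); print(s["t"],s["width"],s["ft_force"],np.round(T,4),yawx(T),s["joint_positions"].round(2))
print(delta(T,(.5095,.1573,.169),104))
E
```

```text
11.25 0.06518111570668943 [ 0.35254364  0.71212505 -0.19536363] [[-2.400e-01  9.708e-01  2.000e-04  5.092e-01]
 [ 9.708e-01  2.400e-01 -2.000e-04  1.572e-01]
 [-2.000e-04  2.000e-04 -1.000e+00  2.336e-01]
 [ 0.000e+00  0.000e+00  0.000e+00  1.000e+00]] 103.88798780391596 [ 0.28  0.33 -0.81  1.82  0.27  1.1  -0.39]
(array([ 0.1,  0.3, 64.6]), array([ 0.01,  0.01, -0.11]))
```

View pics/wrist7.png

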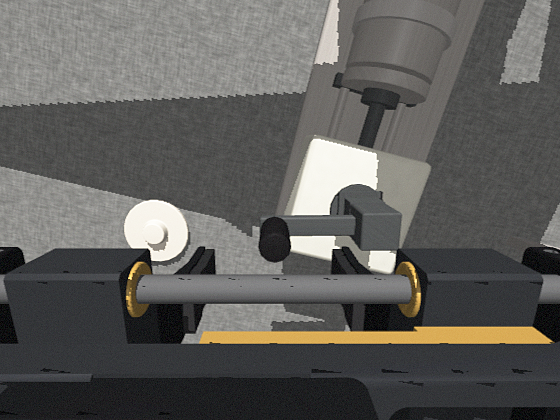

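View pics/scene7.png

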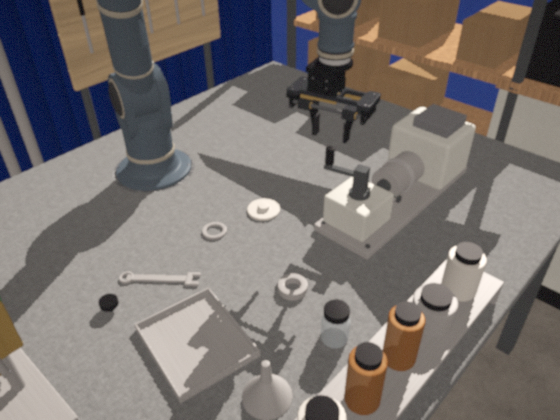

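The wrist view shows the crank seated, with the handle at (272,240) centred between the fingers. I'll lower and close on the handle.

Emit:
carry_out(deltas=[[[0,0,25],[0,0,0]],[[0,0,50],[0,0,0]],[[0,0,62],[0,0,0]],[[0,0,64],[0,0,0]],[[0,0,64],[0,0,0]]])

```text
t: 11.88
position: [0.5097, 0.1575, 0.1702]
ee_rot: [1.934, 2.474, 0.002]
ft_force: [0.5, 0.4, 0.5]
width: 0.0653
```

Emit:
carry_out(deltas=[[[0,0,0],[0,0,0]],[[0,0,0],[0,0,0]],[[0,0,0],[0,0,0]],[[0,0,0],[0,0,0]],[[0,0,0],[0,0,0]],[[0,0,0],[0,0,0]]], hand=15, force=20)

```text
t: 12.62
position: [0.5095, 0.1572, 0.1697]
ee_rot: [1.934, 2.475, 0.001]
ft_force: [-0.0, 0.7, -0.2]
width: 0.0211
```

```bash
cat >> h.py <<'E'
C0=np.array([.5869,.1766])
def rt():
    s,T=cur(); v=T[:2,3]-C0; a=np.arctan2(v[1],v[0]); er=v/np.linalg.norm(v); et=np.array([er[1],-er[0]]) # cw
    f=s["ft_force"]; print("t",round(s["t"],2),"w",round(s["width"],4),"r",round(np.linalg.norm(v)*1000,1),"ang",round(np.degrees(a),1),"z",T[2,3].round(4),"Frad",round(f[:2]@er,2),"Fcw",round(f[:2]@et,2),"F",f.round(2),"tq",s["ft_torque"].round(2),"j",s["joint_positions"].round(2))
    return s,T
def circ(T,angs,rad=80.,c=C0):
    """tool-axis shift (mm) from measured pose to handle at world angles deg"""
    out=[]
    for a in angs:
        w=np.array([c[0]+rad/1000*np.cos(np.radians(a)),c[1]+rad/1000*np.sin(np.radians(a)),T[2,3]])
        d=T[:3,:3].T@(w-T[:3,3])*1000; out.append([round(d[0],1),round(d[1],1)])
    return out
E
python3 - <<'E'
from h import *
s,T=rt(); print(circ(T,[194-10*i for i in range(1,9)]))
E
```

```text
t 12.62 w 0.0211 r 79.8 ang -166.0 z 0.1697 Frad -0.14 Fcw 0.64 F [-0.02  0.65 -0.18] tq [ 0.   -0.2  -0.02] j [ 0.24  0.4  -0.78  1.9   0.34  0.98 -0.45]
[[np.float64(13.9), np.float64(1.0)], [np.float64(27.4), np.float64(4.6)], [np.float64(40.1), np.float64(10.5)], [np.float64(51.5), np.float64(18.5)], [np.float64(61.4), np.float64(28.3)], [np.float64(69.4), np.float64(39.7)], [np.float64(75.3), np.float64(52.4)], [np.float64(78.9), np.float64(65.8)]]
```

Emit:
carry_out(deltas=[[[10,0.6,0],[0,0,0]],[[20.7,2.7,0],[0,0,0]],[[33.8,7.5,0],[0,0,0]],[[45.9,14.5,0],[0,0,0]],[[56.6,23.4,0],[0,0,0]],[[65.5,34.1,0],[0,0,0]],[[72.5,46.2,0],[0,0,0]],[[77.3,59.3,0],[0,0,0]]])

```text
t: 13.62
position: [0.5485, 0.2479, 0.1695]
ee_rot: [-1.933, -2.475, -0.001]
ft_force: [-2.7, -0.5, 2.7]
width: 0.0216
```

```bash
python3 - <<'E'
from h import *
s,T=rt(); 
E
```

```text
t 13.62 w 0.0216 r 81.0 ang 118.3 z 0.1695 Frad 0.9 Fcw -2.63 F [-2.74 -0.46  2.7 ] tq [-0.27  0.54 -0.03] j [ 0.05  0.51 -0.75  1.74  0.39  1.05 -0.59]
```

Emit:
carry_out(deltas=[[[2.4,13.7,0],[0,0,0]],[[2.4,27.7,0],[0,0,0]],[[0,41.4,0],[0,0,0]],[[-4.8,54.5,0],[0,0,0]],[[-11.8,66.6,0],[0,0,0]],[[-20.7,77.3,0],[0,0,0]],[[-31.4,86.2,0],[0,0,0]],[[-43.5,93.2,0],[0,0,0]]])

```text
t: 14.62
position: [0.6504, 0.2263, 0.17]
ee_rot: [1.934, 2.474, 0.003]
ft_force: [0.4, 3.1, 5.0]
width: 0.0213
```

```bash
python3 - <<'E'
from h import *
snap(8,("wrist","scene"))
s,T=rt(); 
E
```

```text
t 14.72 w 0.0216 r 80.6 ang 36.1 z 0.1699 Frad 3.27 Fcw -0.74 F [2.2  2.52 4.42] tq [ 0.42 -0.41 -0.01] j [ 0.06  0.64 -0.71  1.52  0.44  1.14 -0.49]
```

View pics/wrist8.png

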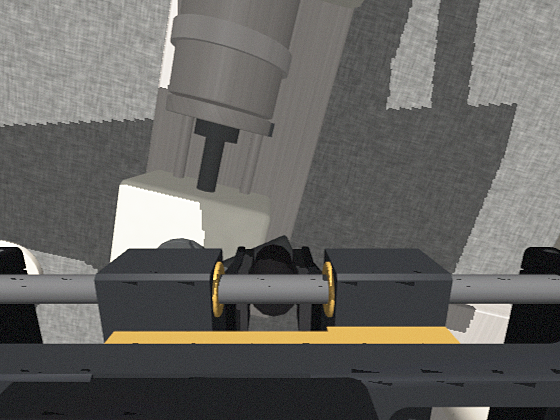

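View pics/scene8.png

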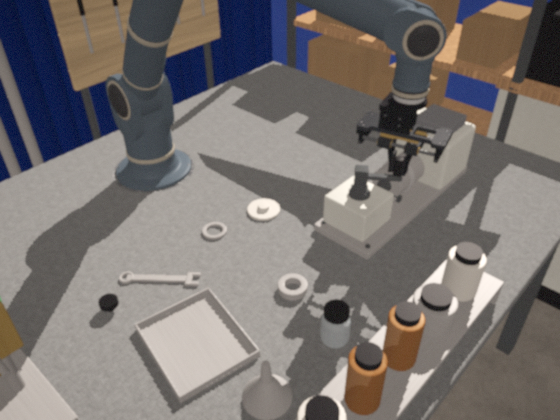

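Emit:
carry_out(deltas=[[[-13.1,4.8,0],[0,0,0]],[[-26.8,7.2,0],[0,0,0]],[[-40.8,7.2,0],[0,0,0]],[[-54.5,4.8,0],[0,0,0]],[[-67.6,0,0],[0,0,0]],[[-79.7,-7,0],[0,0,0]],[[-90.4,-15.9,0],[0,0,0]],[[-99.3,-26.6,0],[0,0,0]]])

```text
t: 15.72
position: [0.6471, 0.1229, 0.1695]
ee_rot: [1.935, 2.474, 0.001]
ft_force: [0.7, 3.4, 3.7]
width: 0.0214
```

```bash
python3 - <<'E'
from h import *
snap(9,("wrist",))
s,T=rt(); 
E
```

```text
t 15.78 w 0.0214 r 80.9 ang -43.3 z 0.1692 Frad -1.33 Fcw -2.05 F [0.43 2.4  4.01] tq [ 0.57 -0.08  0.04] j [ 0.23  0.59 -0.72  1.6   0.42  1.11 -0.35]
```

View pics/wrist9.png

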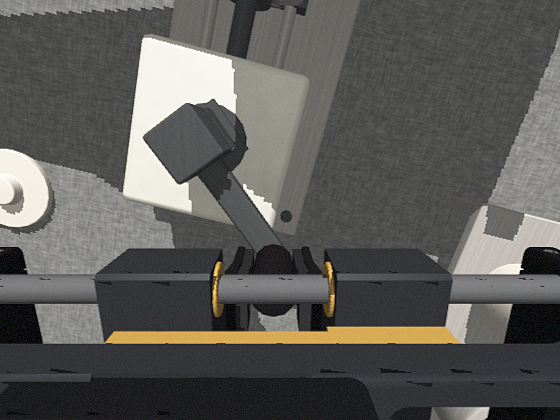

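The crank is turning with the handle. I'll estimate how much gap is left from the earlier wrist view.

```bash
python3 - <<'E'
from h import *
crop("wrist8","w8a",150,60,290,150,5)
E
```

```text
(no output)
```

View pics/w8a.png

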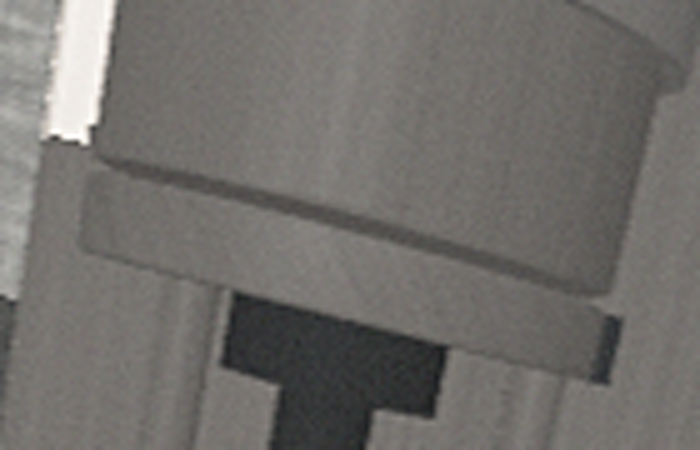

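Emit:
carry_out(deltas=[[[-7,-12.1,0],[0,0,0]],[[-11.8,-25.2,0],[0,0,0]],[[-14.2,-38.9,0],[0,0,0]],[[-14.2,-52.9,0],[0,0,0]],[[-14.2,-52.9,0],[0,0,0]]])

```text
t: 16.4
position: [0.5974, 0.0969, 0.1693]
ee_rot: [-1.934, -2.475, 0.004]
ft_force: [-0.3, 1.6, 0.7]
width: 0.0212
```

```bash
python3 - <<'E'
from h import *
snap(10,("wrist",))
s,T=rt(); 
E
```

```text
t 16.45 w 0.0214 r 80.4 ang -82.1 z 0.1692 Frad -1.8 Fcw 0.95 F [-1.19  1.66  1.03] tq [ 0.42 -0.01  0.06] j [ 0.31  0.51 -0.74  1.73  0.39  1.05 -0.32]
```

View pics/wrist10.png

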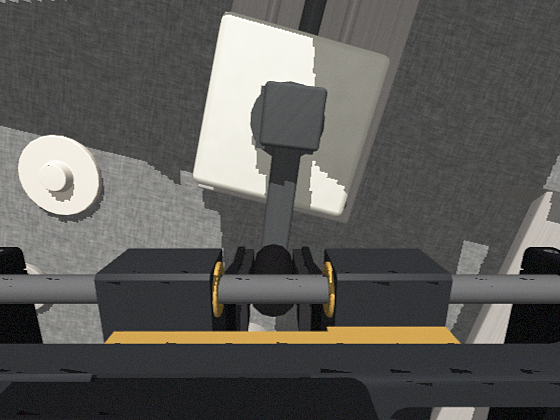

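Emit:
carry_out(deltas=[[[0.9,-6.9,0],[0,0,0]],[[2.4,-13.7,0],[0,0,0]],[[4.5,-20.4,0],[0,0,0]],[[4.5,-20.4,0],[0,0,0]]])

```text
t: 16.95
position: [0.5775, 0.097, 0.1694]
ee_rot: [-1.934, -2.475, 0.002]
ft_force: [0.5, 2.4, -0.4]
width: 0.0215
```

```bash
python3 - <<'E'
from h import *
s,T=rt(); 
E
```

```text
t 16.95 w 0.0215 r 80.2 ang -96.7 z 0.1694 Frad -2.48 Fcw -0.16 F [ 0.45  2.44 -0.37] tq [ 0.54 -0.38 -0.01] j [ 0.32  0.48 -0.75  1.78  0.38  1.03 -0.33]
```

Emit:
carry_out(deltas=[[[2.7,-6.4,0],[0,0,0]],[[5.9,-12.6,0],[0,0,0]],[[9.7,-18.5,0],[0,0,0]],[[9.7,-18.5,0],[0,0,0]]])

```text
t: 17.45
position: [0.5597, 0.1018, 0.1701]
ee_rot: [1.932, 2.472, 0.005]
ft_force: [7.5, 1.5, -2.5]
width: 0.0213
```

```bash
python3 - <<'E'
from h import *
s,T=rt(); 
E
```

```text
t 17.45 w 0.0213 r 79.6 ang -109.9 z 0.1701 Frad -3.98 Fcw -6.5 F [ 7.47  1.52 -2.51] tq [ 0.43 -1.81 -0.04] j [ 0.33  0.45 -0.76  1.82  0.37  1.01 -0.34]
```

```bash
python3 - <<'E'
from h import *
snap(11,("wrist","scene","top"))
s,T=rt(); 
crop("scene11","s11",340,130,440,230,6)
crop("scene0","s00",340,130,440,230,6)
crop("top11","t11",60,120,260,210,4)
crop("top0","t00",60,120,260,210,4)
a=[cv2.imread(f"pics/{n}.png") for n in ("s00","s11","t00","t11")]
cv2.imwrite("pics/c1.png",cv2.resize(np.hstack(a[:2]),(800,400))); cv2.imwrite("pics/c2.png",cv2.resize(np.vstack(a[2:]),(640,580)))
E
```

```text
t 17.6 w 0.0211 r 79.7 ang -109.8 z 0.17 Frad -4.15 Fcw -6.2 F [ 7.24  1.8  -1.36] tq [ 0.39 -1.79  0.02] j [ 0.33  0.45 -0.76  1.82  0.37  1.01 -0.34]
```

View pics/c1.png

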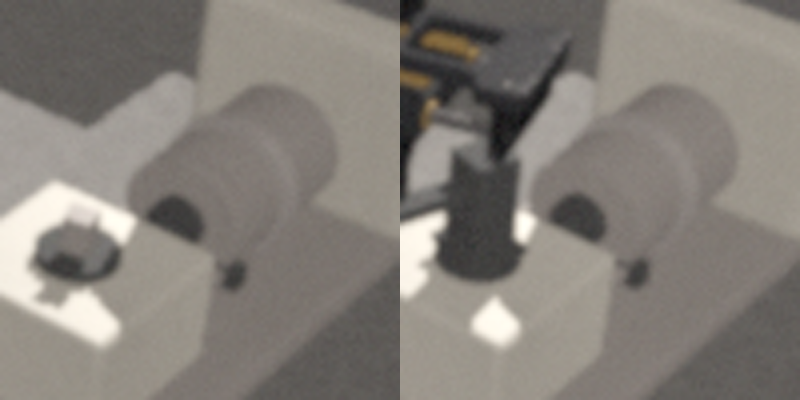

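View pics/c2.png

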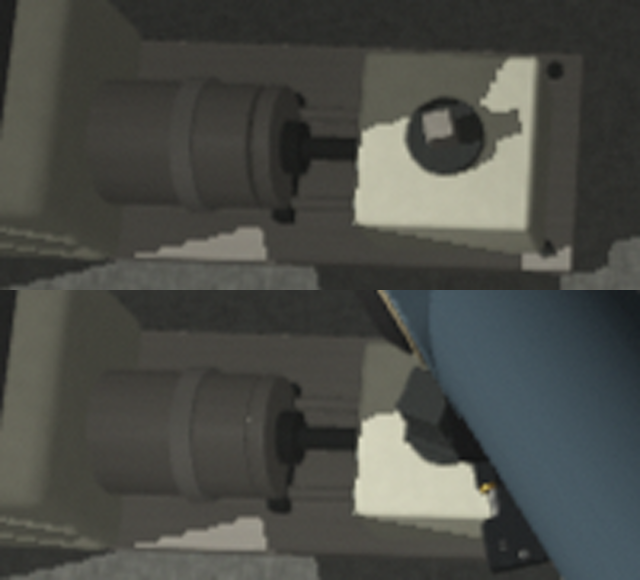

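View pics/wrist11.png

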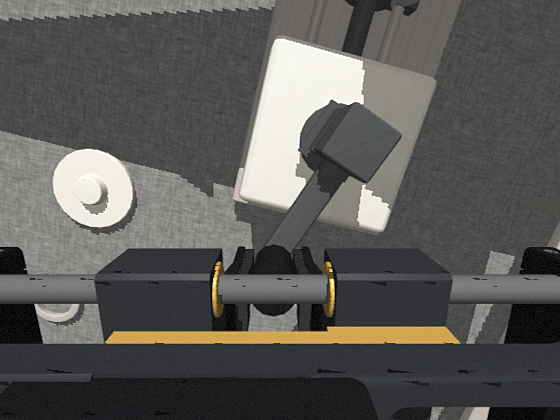

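The top view shows the dark gap between plate and chamber has closed, and the tangential force at the handle is about 6.2–6.5 N, so the plate is home and the crank is firm. I'll ease back to unload the coupling before letting go.

Emit:
carry_out(deltas=[[[-3.1,4.7,0],[0,0,0]],[[-5.8,9.6,0],[0,0,0]],[[-5.8,9.6,0],[0,0,0]]])

```text
t: 17.98
position: [0.5694, 0.0986, 0.1697]
ee_rot: [1.934, 2.474, 0.002]
ft_force: [4.1, 1.7, 0.8]
width: 0.0214
```

```bash
python3 - <<'E'
from h import *
s,T=rt(); 
E
```

```text
t 17.98 w 0.0214 r 79.9 ang -102.6 z 0.1697 Frad -2.59 Fcw -3.66 F [4.14 1.73 0.8 ] tq [ 0.57 -1.16 -0.02] j [ 0.32  0.47 -0.76  1.8   0.37  1.02 -0.33]
```

Emit:
carry_out(deltas=[[[-1.2,2.5,0],[0,0,0]],[[-2.3,5.1,0],[0,0,0]],[[-2.3,5.1,0],[0,0,0]]])

```text
t: 18.35
position: [0.574, 0.0975, 0.1694]
ee_rot: [-1.934, -2.475, 0.001]
ft_force: [1.7, 1.9, 1.0]
width: 0.0216
```

```bash
python3 - <<'E'
from h import *
s,T=rt(); 
E
```

```text
t 18.35 w 0.0216 r 80.1 ang -99.3 z 0.1694 Frad -2.11 Fcw -1.34 F [1.66 1.86 0.97] tq [ 0.45 -0.53  0.03] j [ 0.32  0.48 -0.75  1.79  0.38  1.03 -0.33]
```

Emit:
carry_out(deltas=[[[0,0,0],[0,0,0]],[[0,0,0],[0,0,0]],[[0,0,0],[0,0,0]],[[0,0,0],[0,0,0]],[[0,0,-30],[0,0,0]],[[0,0,-60],[0,0,0]],[[0,0,-70],[0,0,0]],[[0,0,-70],[0,0,0]]], hand=75)

```text
t: 19.35
position: [0.5743, 0.0974, 0.2396]
ee_rot: [1.935, 2.475, 0.0]
ft_force: [-0.3, -0.4, -0.3]
width: 0.065
```

```bash
python3 - <<'E'
from h import *
snap(12,("wrist","top"))
s,T=rt(); 
crop("wrist12","w12",200,50,420,270,3)
crop("top12","t12",60,120,260,210,4)
E
```

```text
t 19.45 w 0.065 r 80.6 ang -99.5 z 0.2383 Frad -0.79 Fcw 0.08 F [ 0.05  0.79 -0.33] tq [-0.04 -0.13  0.02] j [ 0.35  0.41 -0.79  1.71  0.31  1.16 -0.28]
```

View pics/w12.png

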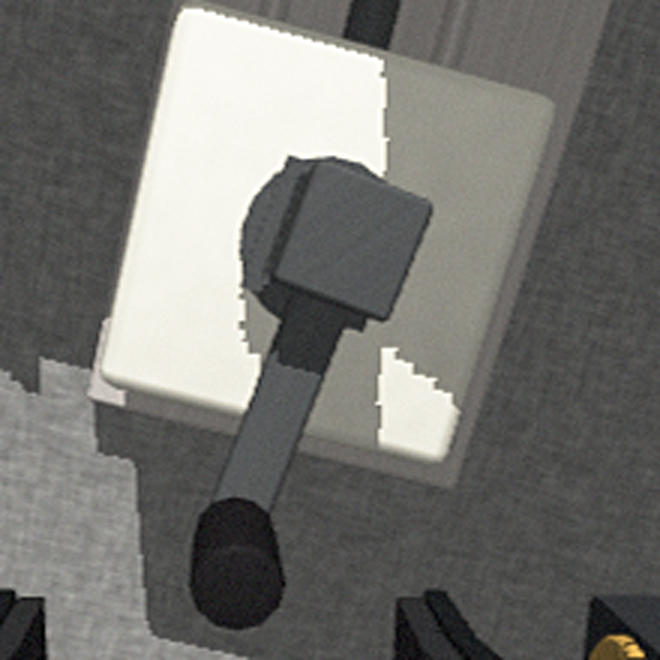

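View pics/t12.png

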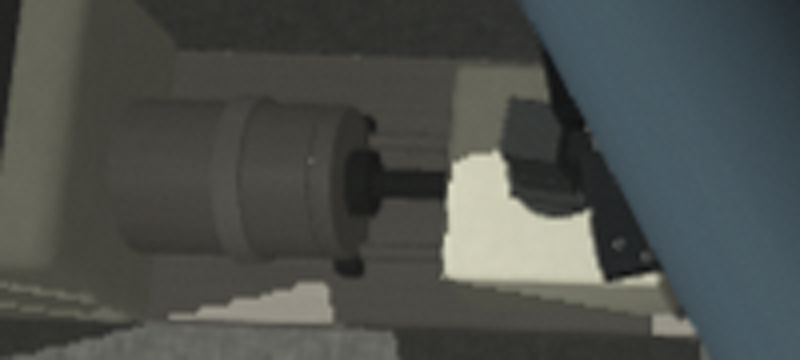

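```bash
python3 - <<'E'
from h import *
W=wcam("wrist12")
show("hub",W,[(320,161),(432,205),(387,320),(275,277)],3,200,50,.174)
show("handle",W,[(237,583)],3,200,50,.206)
show("barL",W,[(284,308),(228,490)],3,200,50,.158)
show("barR",W,[(340,325),(282,500)],3,200,50,.158)
s,T=cur()
for y in (79,82,84): print(delta(T,(.5869,.1766,.139),y))
E
```

```text
hub [[574.8, 192.6], [602.8, 189.6], [600.1, 161.7], [571.4, 164.9]] mean [587.3 177.2 174. ]
  edge 28.2 -6.1
  edge 28.0 -95.4
  edge 29.0 173.6
  edge 27.9 83.0
handle [[578.2, 98.9]] mean [578.2  98.9 206. ]
barL [[576.5, 157.9], [574.3, 107.7]] mean [575.4 132.8 158. ]
  edge 50.3 -92.5
  edge 50.3 87.5
barR [[591.7, 157.3], [589.2, 108.5]] mean [590.5 132.9 158. ]
  edge 48.8 -92.9
  edge 48.8 87.1
(array([74. , 32.3, 99.2]), array([-0.12,  0.04, 24.97]))
(array([74. , 32.3, 99.2]), array([-0.12,  0.03, 21.97]))
(array([74. , 32.3, 99.2]), array([-0.12,  0.03, 19.97]))
```

Gap still closed, and the crank has sprung back to about 84.5° of bar yaw. I'll move over the hub, align and regrip.

Emit:
carry_out(deltas=[[[20,9,-4],[0,0,5]],[[40,18,-4],[0,0,10]],[[60,26,-4],[0,0,15]],[[74,32.3,-4],[0,0,19.5]],[[74,32.3,0],[0,0,19.5]],[[74,32.3,0],[0,0,19.5]]])

```text
t: 20.2
position: [0.5873, 0.1759, 0.238]
ee_rot: [-2.325, -2.112, 0.004]
ft_force: [-0.2, -0.1, 0.2]
width: 0.0656
```

```bash
python3 - <<'E'
from h import *
snap(13)
s,T=rt(); print(delta(T,(.5869,.1766,.139),84.5))
E
```

```text
t 20.25 w 0.0654 r 1.0 ang -50.1 z 0.2385 Frad 0.57 Fcw 0.48 F [ 0.   -0.75 -0.02] tq [ 0.02 -0.03  0.  ] j [ 0.16  0.45 -0.71  1.64  0.31  1.18 -0.72]
(array([ 0.9, -0.6, 99.5]), array([-0.09,  0.08, -0.04]))
```

View pics/wrist13.png

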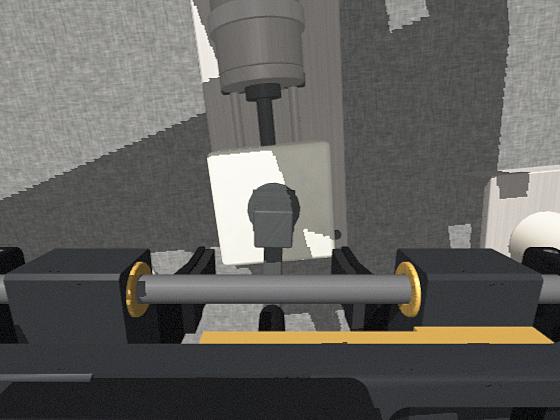

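The hub (columns 253–294) is square and centred between the fingers. I'll descend and grip.

Emit:
carry_out(deltas=[[[0.9,-0.6,40],[0,0,0]],[[0.9,-0.6,75],[0,0,0]],[[0.9,-0.6,95],[0,0,0]],[[0.9,-0.6,99.5],[0,0,0]],[[0.9,-0.6,99.5],[0,0,0]]])

```text
t: 20.88
position: [0.5879, 0.1782, 0.1408]
ee_rot: [2.326, 2.111, 0.002]
ft_force: [-1.2, -0.0, 0.2]
width: 0.0651
```

Emit:
carry_out(deltas=[[[0,0,0],[0,0,0]],[[0,0,0],[0,0,0]],[[0,0,0],[0,0,0]],[[0,0,0],[0,0,0]],[[0,0,0],[0,0,0]]], hand=20, force=40)

```text
t: 21.5
position: [0.5875, 0.1781, 0.1402]
ee_rot: [2.326, 2.112, 0.001]
ft_force: [-0.5, -1.1, 0.6]
width: 0.0294
```

```bash
python3 - <<'E'
from h import *
s,T=rt(); print(T.round(4),yawx(T))
E
```

```text
t 21.5 w 0.0294 r 1.6 ang 68.7 z 0.1402 Frad -1.16 Fcw -0.04 F [-0.46 -1.06  0.56] tq [-0.01 -0.11  0.02] j [ 0.12  0.54 -0.67  1.74  0.39  1.   -0.79]
[[ 9.630e-02  9.953e-01  4.000e-04  5.875e-01]
 [ 9.953e-01 -9.630e-02  0.000e+00  1.781e-01]
 [ 1.000e-04  4.000e-04 -1.000e+00  1.402e-01]
 [ 0.000e+00  0.000e+00  0.000e+00  1.000e+00]] 84.47238564091201
```

Emit:
carry_out(deltas=[[[0,0,-6],[0,0,0]],[[0,0,-16],[0,0,0]],[[0,0,-30],[0,0,0]],[[0,0,-55],[0,0,0]],[[0,0,-80],[0,0,0]],[[0,0,-80],[0,0,0]]])

```text
t: 22.25
position: [0.5879, 0.1789, 0.2227]
ee_rot: [2.325, 2.111, 0.005]
ft_force: [0.6, 0.8, -4.5]
width: 0.0299
```

```bash
python3 - <<'E'
from h import *
snap(14,("wrist","top"))
s,T=rt(); print(delta(T,(.576,-.318,.22),-12.2))
crop("top14","t14",60,120,260,210,4)
E
```

```text
t 22.35 w 0.0291 r 1.2 ang 108.8 z 0.2197 Frad -0.54 Fcw -0.64 F [-0.43 -0.72 -5.31] tq [ 0.06 -0.1   0.03] j [ 0.15  0.46 -0.71  1.66  0.32  1.14 -0.74]
(array([-4.944e+02,  3.720e+01,  2.000e-01]), array([1.000e-02, 1.000e-01, 9.668e+01]))
```

View pics/wrist14.png

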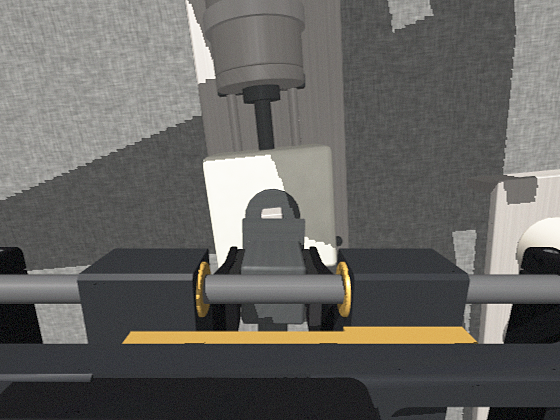

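View pics/t14.png

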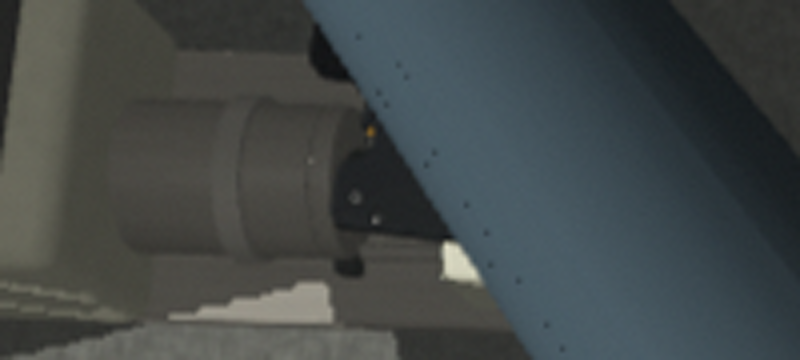

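The crank is off and held, with weight showing at the wrist. The bare shaft top is visible and the gap is still closed. I'll carry the crank to the tray.

Emit:
carry_out(deltas=[[[-20,1.5,0],[0,0,7]],[[-60,4.5,0],[0,0,16]],[[-105,8,0],[0,0,25]],[[-150,11.3,0],[0,0,34]],[[-195,14.7,0],[0,0,43]],[[-240,18,0],[0,0,52]],[[-285,21.4,0],[0,0,61]],[[-330,24.8,0],[0,0,70]]])

```text
t: 23.35
position: [0.5788, -0.154, 0.2184]
ee_rot: [-3.116, -0.388, 0.005]
ft_force: [0.8, 0.1, -5.2]
width: 0.0295
```

```bash
python3 - <<'E'
from h import *
s,T=rt(); print(delta(T,(.576,-.318,.22),-12.2),T[:3,3])
E
```

```text
t 23.35 w 0.0295 r 330.7 ang -91.4 z 0.2184 Frad -0.14 Fcw -0.77 F [ 0.78  0.12 -5.2 ] tq [ 0.02 -0.1   0.01] j [ 0.47  0.38 -0.37  1.71  0.15  1.09 -1.27]
(array([-43. , 158.3,  -1.7]), array([-0.05,  0.19, 26.39])) [ 0.578847   -0.15397425  0.2184316 ]
```

Emit:
carry_out(deltas=[[[-11,40,0],[0,0,8]],[[-22,80,0],[0,0,16]],[[-33,120,0],[0,0,23]],[[-41,150,0],[0,0,26.4]],[[-43,158.3,0],[0,0,26.4]],[[-43,158.3,0],[0,0,26.4]]])

```text
t: 24.1
position: [0.5781, -0.316, 0.2193]
ee_rot: [-3.123, 0.325, 0.002]
ft_force: [-0.5, 0.7, -4.8]
width: 0.0301
```

```bash
python3 - <<'E'
from h import *
snap(15,("wrist","scene"))
s,T=rt(); print(delta(T,(.576,-.318,.22),-12.2),T[:3,3],yawx(T))
E
```

```text
t 24.2 w 0.0293 r 491.0 ang -91.0 z 0.2198 Frad -0.88 Fcw 0.06 F [-0.05  0.88 -4.69] tq [ 0.09 -0.04  0.04] j [ 0.59  0.46 -0.22  1.57  0.11  1.13 -1.43]
(array([-1.9,  4.1, -0.2]), array([-0.11,  0.03,  0.46])) [ 0.57870082 -0.31437562  0.21978875] -11.741002254131768
```

View pics/wrist15.png

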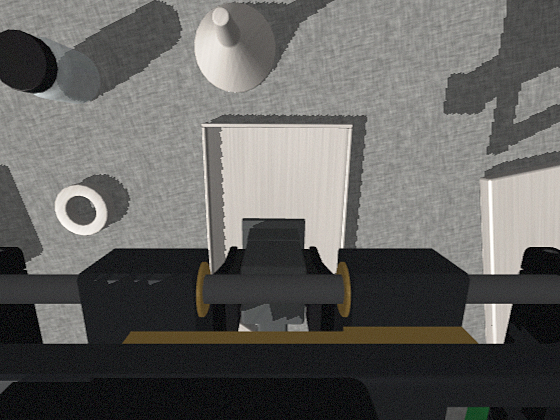

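View pics/scene15.png

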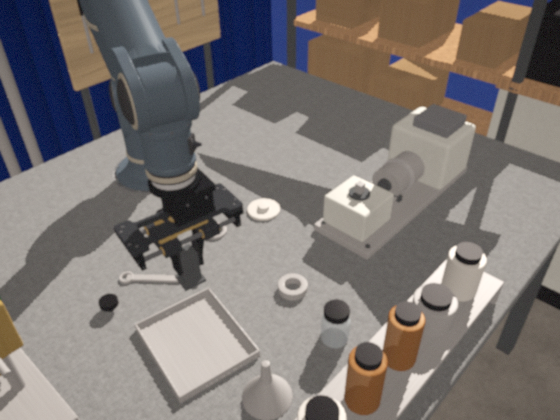

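Emit:
carry_out(deltas=[[[0,2,40],[0,0,0]],[[0,2,85],[0,0,0]],[[0,2,130],[0,0,0]],[[0,2,160],[0,0,0]],[[0,2,175],[0,0,0]],[[0,2,178],[0,0,0]],[[0,2,178],[0,0,0]]])

```text
t: 25.08
position: [0.5789, -0.3188, 0.0434]
ee_rot: [3.124, -0.326, 0.004]
ft_force: [0.5, 0.1, -3.9]
width: 0.0295
```

```bash
python3 - <<'E'
from h import *
snap(16,("wrist","scene"))
s,T=rt(); print(T.round(4),yawx(T))
crop("scene16","s16",120,220,280,400,4)
E
```

```text
t 25.18 w 0.0295 r 495.8 ang -90.9 z 0.0437 Frad -0.75 Fcw -0.07 F [ 0.08  0.75 -4.43] tq [ 0.02 -0.02 -0.04] j [ 0.58  0.64 -0.2   1.71  0.16  0.81 -1.47]
[[ 9.784e-01 -2.065e-01  2.700e-03  5.789e-01]
 [-2.065e-01 -9.784e-01 -1.300e-03 -3.191e-01]
 [ 2.900e-03  7.000e-04 -1.000e+00  4.370e-02]
 [ 0.000e+00  0.000e+00  0.000e+00  1.000e+00]] -11.917567162698578
```

View pics/wrist16.png

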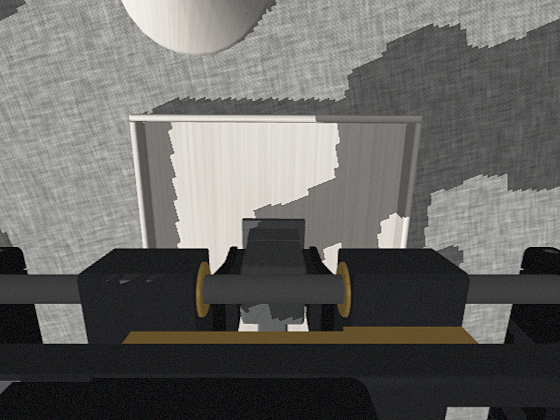

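View pics/s16.png

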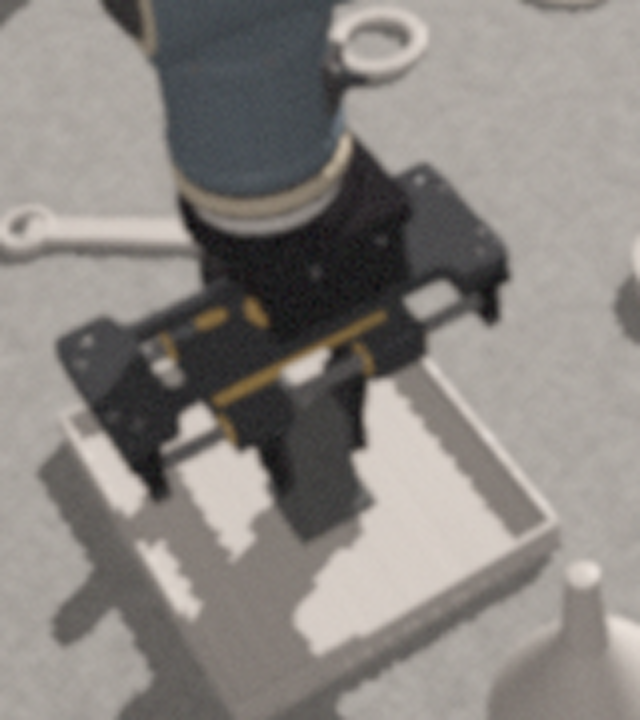

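Emit:
carry_out(deltas=[[[0,0,3],[0,0,0]],[[0,0,5.5],[0,0,0]],[[0,0,7],[0,0,0]],[[0,0,7.5],[0,0,0]],[[0,0,7.5],[0,0,0]]])

```text
t: 25.8
position: [0.5779, -0.3189, 0.0361]
ee_rot: [3.124, -0.327, 0.0]
ft_force: [-3.8, 0.6, 6.3]
width: 0.0296
```

```bash
python3 - <<'E'
from h import *
s,T=rt(); print(T[:3,3])
E
```

```text
t 25.8 w 0.0296 r 495.5 ang -91.0 z 0.0361 Frad -0.49 Fcw 3.79 F [-3.78  0.56  6.31] tq [ 0.37  0.77 -0.03] j [ 0.58  0.65 -0.19  1.71  0.16  0.79 -1.47]
[ 0.57788564 -0.31886329  0.03613537]
```

Foot is on the tray floor at the predicted height. I'll ease the load, open and retreat upward.

Emit:
carry_out(deltas=[[[0,0,-0.5],[0,0,0]],[[0,0,-0.5],[0,0,0]],[[0,0,-0.5],[0,0,0]],[[0,0,-0.5],[0,0,0]],[[0,0,-0.5],[0,0,0]],[[0,0,-0.5],[0,0,0]]], hand=85)

```text
t: 26.55
position: [0.5778, -0.3187, 0.035]
ee_rot: [3.125, -0.326, 0.0]
ft_force: [0.6, 0.2, -0.1]
width: 0.0724
```

Emit:
carry_out(deltas=[[[0,0,-15],[0,0,0]],[[0,0,-45],[0,0,0]],[[0,0,-90],[0,0,0]],[[0,0,-140],[0,0,0]],[[-30,0,-180],[0,0,0]],[[-80,0,-200],[0,0,0]],[[-80,0,-200],[0,0,0]],[[-80,0,-200],[0,0,0]]])

```text
t: 27.55
position: [0.4999, -0.3022, 0.2359]
ee_rot: [3.124, -0.326, 0.003]
ft_force: [0.5, 0.5, -0.6]
width: 0.074
```

```bash
python3 - <<'E'
from h import *
snap(17,("wrist","scene","top"))
s,T=rt(); print(T[:3,3])
crop("top17","t17",0,90,200,210,4)
E
```

```text
t 27.7 w 0.0735 r 486.3 ang -100.3 z 0.2344 Frad 0.02 Fcw 0.36 F [-0.36  0.04 -0.34] tq [ 0.05 -0.01  0.03] j [ 0.65  0.32 -0.23  1.73  0.08  1.1  -1.38]
[ 0.50021451 -0.3019509   0.23442229]
```

View pics/wrist17.png

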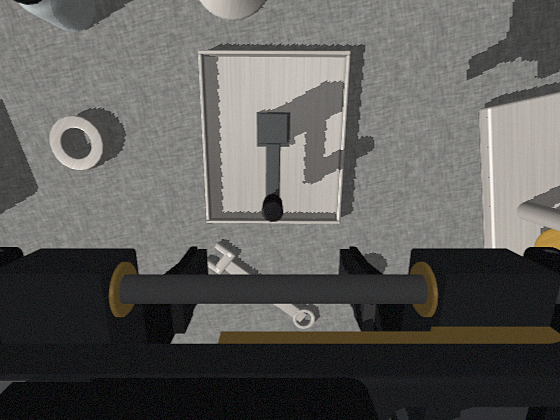

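View pics/scene17.png

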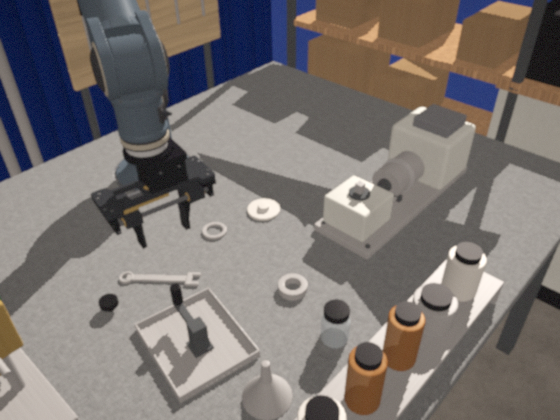

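View pics/t17.png

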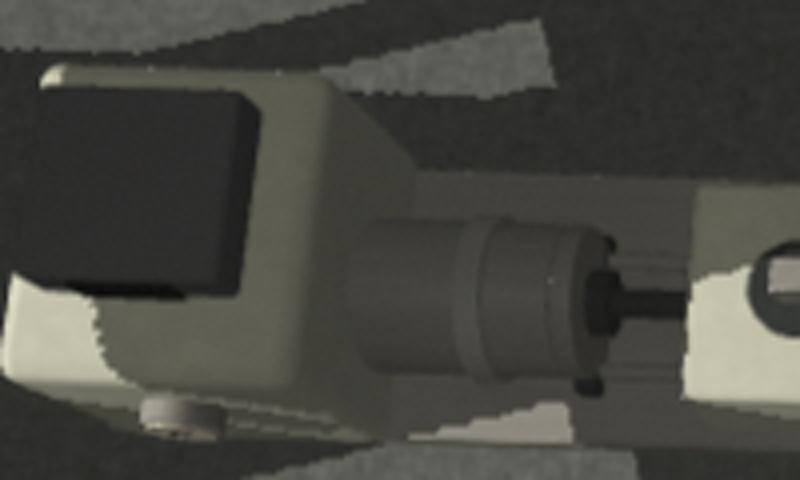

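The crank stands upright inside the tray (hub near (273,128) in the wrist view). The plate sits against the chamber with no gap visible, the other things look unmoved, and the wrist force is near zero. Handing in.

```bash
python3 - <<'E'
from rig import arm
print(arm.hand_in())
E
```

```text
the job is handed in; nothing more can be done
None
```

The chamber is closed, the crank stands on its foot inside the tray, and I handed the job in at about 28 s of the 72 s allowed.

- **Fitting:** I set the crank on the square shaft and pushed it down until the foot met the collar, at the expected height of about 108 mm.
- **Winding:** I wound it clockwise by the handle, about 304° in all. It came up firm at 6.2–6.5 N at the handle. That is about 0.2 rad of twist by force and about 0.25 rad by how far the crank sprang back, both below the 0.4 rad limit. The 0.25 rad figure is a little past the 0.1–0.2 rad "firm" range.
- **Placing:** I eased the load off before letting go of the handle, gripped the hub again, lifted the crank off and set it in the tray.

**Last checks:**
- The top camera shows only a hairline seam between plate and chamber, and it stayed that way after the shaft was unloaded.
- The crank stands upright inside the tray walls, the gripper is open and clear, and the wrist force is near zero.
- Nothing else looks moved.

**One disagreement:** I had estimated a gap of about 4.5 mm from the images before winding, but the turns made say it was about 3.2 mm. I put that down to the estimate being rough, because the force and the closed seam agree that the plate is home.

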